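# Sort the alloy jars by weight and shut the alloy store

### The arm

A 7-joint arm with a two-finger parallel gripper is mounted at the origin on a cart in front of the work surface, level with it; the furniture and walls round the work are solid. World frame = base frame: x ahead of the robot, y to its left, z up, the work surface at z = 0. Lengths are in m, angles in rad, forces in N, time in s.
With the tool pointing down it reaches from about 0.35 to 0.9 m from the base axis. Payload 7.2 kg.
Tool frame: the origin (TCP) lies at the very end of the fingers, on their centre line; the grasp point (between the pads) lies 19 mm behind it; x points along the fingers, y is the direction in which the jaws open and shut, and the axes are right-handed (so a half turn about x gives the same grasp; the last joint's range is limited). The gripper opens to 85 mm and grips with 20 to 120 N. Pads are 22 mm wide; open, the fingers measure 114 mm over their backs; the gripper's body (76 mm by 85 mm) begins 54 mm behind the grasp point. The pads swing forward as they close: fully open they stand 13 mm farther back than shut.
Start: joints at [-1.209, 0.411, -0.013, 1.596, 0.006, 1.134, -0.082], TCP at [0.26, 0.568, 0.231] pointing down, gripper open.
Joint ranges: [-2.95, 2.95], [-0.29, 1.99], [-1.47, 1.44], [0.14, 2.54], [-1.03, 4.17], [0.13, 1.85], [-2.86, 2.86]. Speed limits (rad/s): [2.39, 2.39, 3.01, 3.01, 3.14, 3.14, 3.14].

### API

Orientations are given as a unit quaternion [x, y, z, w].
In Python, from station import robot gives the robot as it stands. The module is installed in compiled form; this text tells all that it offers.
- The arm moves only by the tool servo_tool, never from a script. Its arguments are lists of equal length, an entry for each row: "travel": the shift along the tool's x, y, z as a fraction of full scale, a list of three; "twist": the turn, a rotation vector about the tool's x, y, z as a fraction of full scale, a list of three; "fingers": the finger opening in mm, from 0 to 85.4. A call has 1 to 20 rows; each row shifts and turns the commanded pose from where the row before left it, along the tool's axes as they then stand; what a row does not reach is not made up. Full scale, the value 1, is 0.03 m for a shift and 0.15 rad for a turn. A row lasts 1/10 s, in which the tool goes at most 50 mm and 8.59 degrees, less where a joint would pass 70% of its speed; a pose out of reach is approached as far as the arm can. A call with a number of a shift or a turn outside -1 to 1 is refused whole. A call with a gripper value outside its range is refused whole. The fingers move at their own pace and stop on an object; "squeeze" is the grip in N (left out, the last holds). Time passes only in rows, so rows that do not move let the fingers close. It gives the time, the measured TCP pose, the force and the opening at its end, in the units of the state.
- robot.observe(): the state, without advancing time (a new reading comes with each control period).
- robot.get_image(name): name is "scene" or "side" or "wrist"; returns a dict with "color" (420x560x3 uint8, blue, green, red), "z_map" (420x560 float32, m along the optical axis (not along the pixel's ray), 0 where there is no reading), "camera_matrix" (3x3 intrinsics, pixels), "world_from_camera" (4x4, takes a point from camera to world coordinates). Camera axes: x right, y down, z forward; pixel columns grow to the right and rows downward; lengths in m; the calibration is good to about 2 mm. A picture is of the moment at which its call begins.
- robot.job_done(): hands the job in, once; it reports no verdict.
The state is a dict: "time": time; "joint_positions": joint angles; "joint_velocities": joint speeds; "joint_torque": joint torques, N m; "tcp_pos": TCP position; "orientation": TCP orientation; "ft_force": force on the tool from outside, world axes, zero at the start; "torque": the same for the moment, N m; "opening": opening from 0.0 (shut) to 1.0 (fully open).
Only numpy, scipy, OpenCV 4.12 (cv2) and the standard library are available. Lean on these libraries where they do the work, as an engineer would, in place of code of your own. Each camera call takes 0.05 s, during which the arm holds its last target.

### The job

Stock check of the casting-alloy jars, which look alike and can only be told apart by their weight: slide the cover of the alloy store right back, then lift each jar, those on the worktop and any already in the store, to feel whether it is full (about half a kilogram) or empty. Stand every full jar upright on the floor of the store's well and every empty jar upright in the grey work pan for return. When all the full jars are in, slide the cover fully shut over the well to keep grinding dust out; leave the plaster model, the tin and the wax stick alone.

Things in the scene. Friction and masses are not known exactly. Their poses are not given: they have to be found in the camera images.
- jar_a_center (a point): sealed alloy jar, one of up to six that look alike: upright, round, 48 mm in diameter, 58 mm tall, heavy in its base, white with a blank paper band and a ribbed grey screw cap; this point is its centre, 29 mm above its foot, z along its axis to the cap. Full it weighs 0.42 to 0.58 kg, empty 0.07 to 0.09 kg: only lifting tells. None if absent
- jar_b_center (a point): sealed alloy jar, one of up to six that look alike: upright, round, 48 mm in diameter, 58 mm tall, heavy in its base, white with a blank paper band and a ribbed grey screw cap; this point is its centre, 29 mm above its foot, z along its axis to the cap. Full it weighs 0.42 to 0.58 kg, empty 0.07 to 0.09 kg: only lifting tells. None if absent
- jar_c_center (a point): sealed alloy jar, one of up to six that look alike: upright, round, 48 mm in diameter, 58 mm tall, heavy in its base, white with a blank paper band and a ribbed grey screw cap; this point is its centre, 29 mm above its foot, z along its axis to the cap. Full it weighs 0.42 to 0.58 kg, empty 0.07 to 0.09 kg: only lifting tells. None if absent
- jar_d_center (a point): sealed alloy jar, one of up to six that look alike: upright, round, 48 mm in diameter, 58 mm tall, heavy in its base, white with a blank paper band and a ribbed grey screw cap; this point is its centre, 29 mm above its foot, z along its axis to the cap. Full it weighs 0.42 to 0.58 kg, empty 0.07 to 0.09 kg: only lifting tells. None if absent
- jar_e_center (a point): sealed alloy jar, one of up to six that look alike: upright, round, 48 mm in diameter, 58 mm tall, heavy in its base, white with a blank paper band and a ribbed grey screw cap; this point is its centre, 29 mm above its foot, z along its axis to the cap. Full it weighs 0.42 to 0.58 kg, empty 0.07 to 0.09 kg: only lifting tells. None if absent
- jar_f_center (a point): sealed alloy jar, one of up to six that look alike: upright, round, 48 mm in diameter, 58 mm tall, heavy in its base, white with a blank paper band and a ribbed grey screw cap; this point is its centre, 29 mm above its foot, z along its axis to the cap. Full it weighs 0.42 to 0.58 kg, empty 0.07 to 0.09 kg: only lifting tells. None if absent
- alloy_store: alloy store: a fixed grey steel box, 288 mm long (its x), 180 mm wide (its y), 80 mm high over the steel rails on its long sides. The half nearer the robot (-x) is an open-topped well, the other half is solid, with louvres in its sides. Origin: centre of its underside, on the worktop; x runs from the well to the solid half, z up
- well_floor (a point): centre of the floor of the store's well, 6 mm above the worktop, axes as the store's. The well is 136 mm along x by 162 mm along y inside, walls 4 mm; wall tops 62 mm and rail tops 74 mm above this floor. Three jars fit in a row along y, and the cover passes over jars that stand upright on the floor
- store_cover (a joint): flat aluminium cover of the store, 144 x 172 x 5 mm, sliding in the two rails along the store's x with about 2 N of friction; it stays where it is left. 0 = fully shut over the well, 0.138 m = fully back over the solid half, with end stops at both
- cover_grip (a point): centre of the black grip bar on the middle of the cover: 84 mm long along the store's y, 14 mm thick along x, 12 mm high, 101 mm above the worktop, on two posts 64 mm apart, with 21 mm free between bar and plate; axes as the store's. At joint value 0 it is straight above the centre of the well floor and it moves with the cover
- pan_floor (a point): work pan: a fixed shallow open grey plastic pan, 172 mm (its x) by 136 mm (its y), its rim 6 mm wider each way, 36 mm high, walls 4 mm, open on top; this point is the centre of its inner floor, 4 mm above the worktop, z up
- arch_model: bystander: beige plaster arch model with teeth, 62 x 66 x 28 mm, loose on the worktop; origin at the centre of its underside
- paste_tin: bystander: round tin with a blue lid, 64 mm in diameter, 28 mm high, loose; origin at the centre of its underside
- wax_stick: bystander: stick of red modelling wax, 16 x 70 x 12 mm, loose; origin at the centre of its underside
Things that resemble listed ones, but are neither listed nor needed, are in the scene too. What is shaped like the part that bears jar_a_center but blue or yellow is not meant.

How it is judged:
By the outcome, as a careful person would: the job done as asked, in the order asked, and still so for the second after the job is handed in, with the robot touching nothing.
Of jar_a, jar_b, jar_c, jar_d only 3 to 4 are there at a start; the rules pass over those that are not, and their reading is None.
Of jar_e, jar_f only 1 to 2 are there at a start; the rules pass over those that are not, and their reading is None.
At some moment in a run one of jar_a, jar_b, jar_c, jar_d may be knocked a few centimetres aside while the robot is not near it.
It also fails if it takes over 210 s, if anything falls off the work surface, if the arm or the gripper's body presses on something with over 40 N, if the wrist force passes 120 N, or if a joint passes its speed limit or range.

## Working session

There is one attempt and no reset: what is moved stays moved. The work goes in short steps, Python scripts to look and compute and a tool call to move; the robot and the scene stay as the last step left them, time stands still between calls to the robot, and variables do not carry over. Pictures are saved under pics/ and viewed, and the job is handed in when it is done.

Besides the shell and the picture viewer there is one more tool, called after "Emit:" by a JSON object that holds its "method" and its "body", one argument or row to a line. servo_tool: Moves the arm, as the interface text tells. Its arguments: {"type":"object","properties":{"travel":{"type":"array"},"twist":{"type":"array"},"fingers":{"type":"array"},"squeeze":{"type":"number"}},"required":["travel","twist","fingers"]}

```bash
mkdir -p pics; cat > h.py <<'E'
import numpy as np, cv2
from station import robot
def snap(n,tag):
    d=robot.get_image(n); cv2.imwrite(f'pics/{tag}.png',d['color']); np.savez(f'pics/{tag}.npz',**d); return d
def load(tag): return np.load(f'pics/{tag}.npz')
def ray(d,u,v,z):
    K=d['camera_matrix'];T=d['world_from_camera']
    r=T[:3,:3]@np.linalg.solve(K,[u,v,1.]);o=T[:3,3]
    return o+r*(z-o[2])/r[2]
def pts(d):
    K=d['camera_matrix'];T=d['world_from_camera'];Z=d['z_map']
    v,u=np.mgrid[:Z.shape[0],:Z.shape[1]]
    P=np.stack([(u-K[0,2])/K[0,0]*Z,(v-K[1,2])/K[1,1]*Z,Z],-1)
    W=P@T[:3,:3].T+T[:3,3]; W[Z==0]=np.nan; return W
E
python3 - <<'E'
from h import *
for n in ['scene','side','wrist']:
    d=snap(n,n+'0'); print(n,d['world_from_camera'].round(3).tolist())
print(robot.observe())
E
```

```text
scene [[0.475, -0.667, 0.573, -0.287], [-0.88, -0.36, 0.311, -0.367], [-0.001, -0.652, -0.758, 1.164], [0.0, 0.0, 0.0, 1.0]]
side [[-0.936, -0.156, 0.316, 0.11], [-0.352, 0.476, -0.806, 1.065], [-0.025, -0.866, -0.5, 0.696], [0.0, 0.0, 0.0, 1.0]]
wrist [[0.415, 0.879, 0.236, 0.2], [0.91, -0.401, -0.11, 0.595], [-0.002, 0.26, -0.966, 0.374], [0.0, 0.0, 0.0, 1.0]]
{'time': 0.15, 'joint_positions': array([-1.20917677,  0.41173271, -0.01270938,  1.59683507,  0.0055995 ,
        1.13427503, -0.08217022]), 'joint_velocities': array([ 0.00242686, -0.00168279,  0.00036103, -0.00082227,  0.00193268,
       -0.00132796,  0.00074613]), 'joint_torque': array([ 2.17769659e-03, -6.01031685e+01,  6.83253687e-01, -2.99644804e+01,
        1.39957413e-02,  7.96366541e-03,  1.95847485e-05]), 'tcp_pos': array([0.26031968, 0.56780468, 0.23064279]), 'orientation': array([ 0.15035461,  0.69090588, -0.15120446,  0.690782  ]), 'ft_force': array([0.2662873 , 0.86086608, 0.21838684]), 'torque': array([-0.03030301, -0.04341959, -0.0023667 ]), 'opening': 1.0019891496860098}
```

View pics/scene0.png

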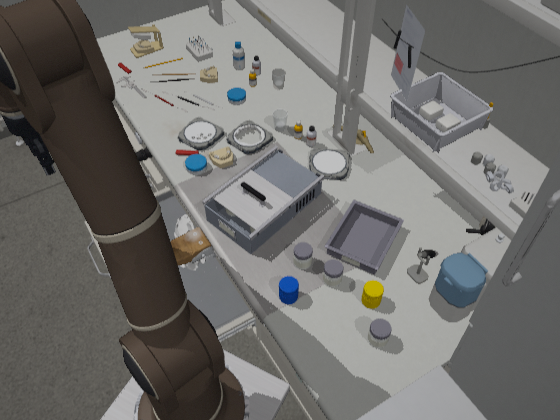

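View pics/side0.png

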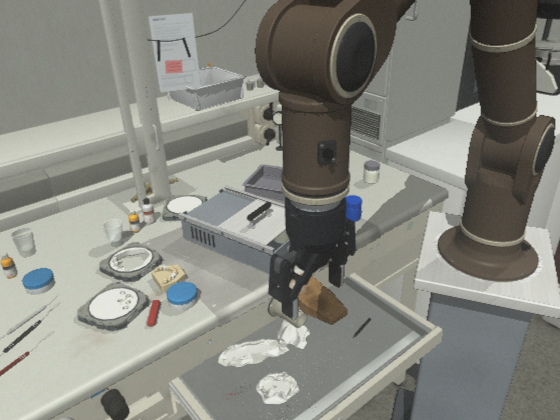

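View pics/wrist0.png

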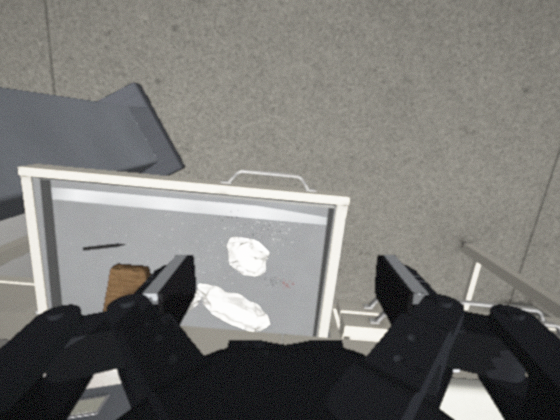

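```bash
python3 - <<'E'
from h import *
d=load('scene0'); im=d['color']; W=pts(d)
c=im[120:360,180:500]; cv2.imwrite('pics/crop0.png',cv2.resize(c,(800,600)))
print(d['camera_matrix'])
for u,v in [(303,248),(333,266),(380,326),(288,284),(373,288),(254,191),(250,214),(295,170),(365,240),(240,180)]:
    print(u,v,W[v,u].round(3))
E
```

```text
[[545.08558816   0.         278.47673054]
 [  0.         545.08558816 204.9435806 ]
 [  0.           0.           1.        ]]
303 248 [ 0.454 -0.035  0.057]
333 266 [ 0.439 -0.124  0.059]
380 326 [ 0.339 -0.285  0.063]
288 284 [ 0.339 -0.053  0.063]
373 288 [ 0.427 -0.233  0.059]
254 191 [0.523 0.144 0.11 ]
250 214 [0.477 0.132 0.072]
295 170 [0.68  0.104 0.065]
365 240 [ 0.59  -0.153  0.007]
240 180 [0.566 0.215 0.076]
```

View pics/crop0.png

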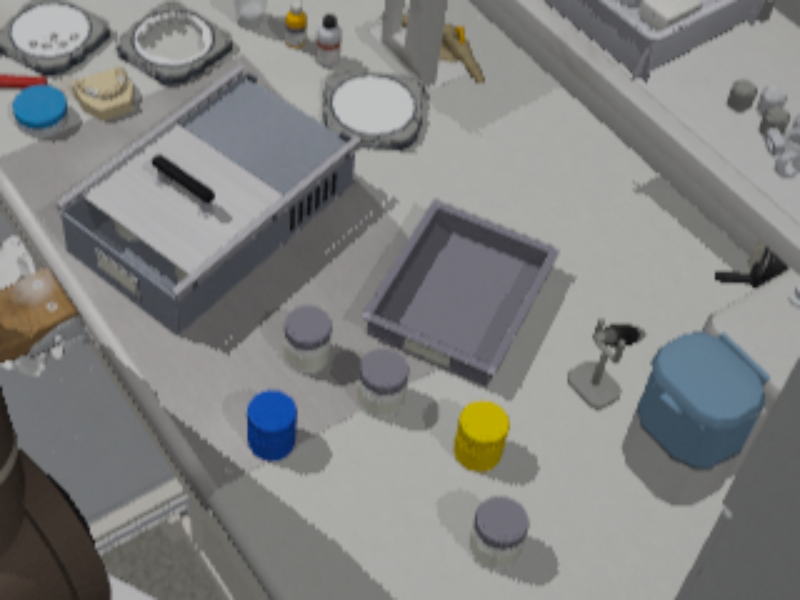

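```bash
cat >> h.py <<'E'
def rect(d,zlo,zhi,xr,yr):
    W=pts(d);m=(W[...,2]>zlo)&(W[...,2]<zhi)&(W[...,0]>xr[0])&(W[...,0]<xr[1])&(W[...,1]>yr[0])&(W[...,1]<yr[1])
    m=cv2.morphologyEx(m.astype(np.uint8),cv2.MORPH_OPEN,np.ones((2,2)))>0
    P=W[m][:,:2].astype(np.float32)
    return cv2.minAreaRect(P*1000),P,m
def caps(d,xr=(0.25,0.95),yr=(-0.45,0.4),zlo=.045,zhi=.075):
    W=pts(d);im=d['color'].astype(int)
    sat=im.max(-1)-im.min(-1)
    m=(W[...,2]>zlo)&(W[...,2]<zhi)&(W[...,0]>xr[0])&(W[...,0]<xr[1])&(W[...,1]>yr[0])&(W[...,1]<yr[1])
    n,l,s,c=cv2.connectedComponentsWithStats(m.astype(np.uint8))
    for i in range(1,n):
        if s[i,4]<60: continue
        P=W[l==i]; zt=np.percentile(P[:,2],80); T=P[abs(P[:,2]-zt)<.004]
        (x,y),r=cv2.minEnclosingCircle(T[:,:2].astype(np.float32))
        print(c[i].round(),s[i,4],'z',zt.round(4),'c',round(x,4),round(y,4),'r',round(r,4),'mean',T.mean(0).round(4),'bgr',im[l==i].mean(0).round())
E
python3 - <<'E'
from h import *
d=load('scene0')
caps(d)
r,P,m=rect(d,.06,.09,(.35,.85),(0.02,.36)); print('store',r,cv2.boxPoints(r))
r,P,m=rect(d,.095,.13,(.35,.85),(0.02,.36)); print('grip',r,len(P))
r,P,m=rect(d,.03,.045,(.45,.8),(-.35,.02)); print('pan',r,cv2.boxPoints(r))
E
```

```text
[280. 115.] 142 z 0.0603 c 0.8801 0.2608 r 0.0272 mean [0.8806 0.2637 0.0597] bgr [152. 154. 152.]
[337. 125.] 61 z 0.0706 c 0.9175 0.0835 r 0.0128 mean [0.9148 0.08   0.0713] bgr [106. 109. 109.]
[311. 131.] 80 z 0.0695 c 0.8593 0.1402 r 0.011 mean [0.8597 0.1411 0.0707] bgr [112. 109. 109.]
[349. 137.] 110 z 0.0696 c 0.8877 0.0311 r 0.0265 mean [0.8826 0.0292 0.0695] bgr [104. 106. 107.]
[283. 174.] 1757 z 0.0722 c 0.6479 0.1273 r 0.1019 mean [0.6471 0.1246 0.071 ] bgr [136. 128. 124.]
[252. 216.] 758 z 0.0698 c 0.5675 0.1403 r 0.1673 mean [0.4792 0.1442 0.0699] bgr [88. 83. 81.]
[235. 202.] 195 z 0.0745 c 0.4901 0.1851 r 0.0433 mean [0.4921 0.1877 0.0734] bgr [175. 173. 174.]
[253. 221.] 96 z 0.0744 c 0.4625 0.1142 r 0.029 mean [0.4605 0.1122 0.0732] bgr [175. 174. 175.]
[480. 226.] 95 z 0.0626 c 0.7381 -0.4125 r 0.0266 mean [ 0.7412 -0.4104  0.0625] bgr [61. 63. 64.]
[303. 250.] 275 z 0.0608 c 0.45 -0.0363 r 0.0244 mean [ 0.4497 -0.037   0.0597] bgr [113. 104. 106.]
[333. 268.] 290 z 0.0608 c 0.4377 -0.1263 r 0.0247 mean [ 0.4364 -0.1265  0.0598] bgr [114. 105. 107.]
[288. 285.] 
[... 335 characters left out ...]
0.0241 mean [ 0.3396 -0.2863  0.0596] bgr [115. 106. 108.]
[431. 381.] 638 z 0.0523 c 0.2812 -0.4185 r 0.0428 mean [ 0.278  -0.4269  0.051 ] bgr [163. 162. 161.]
store ((597.8104858398438, 156.0583038330078), (211.93148803710938, 346.41259765625), 72.52592468261719) [[400.77838   106.99196  ]
 [731.205       2.9731827]
 [794.8426    205.12465  ]
 [464.41595   309.14343  ]]
grip ((526.172119140625, 147.72415161132812), (35.25062561035156, 75.54950714111328), 5.062685489654541) 161
pan ((596.247314453125, -187.98159790039062), (201.75338745117188, 240.5894775390625), 11.148530006408691) [[ 474.0149    -89.46173 ]
 [ 520.53357  -325.5111  ]
 [ 718.47974  -286.50146 ]
 [ 671.96106   -50.452087]]
```

```bash
python3 - <<'E'
from h import *
d=load('scene0'); im=d['color']
cv2.imwrite('pics/cs.png',cv2.resize(im[145:255,195:330],None,fx=5.5,fy=5.4,interpolation=cv2.INTER_CUBIC))
cv2.imwrite('pics/cp.png',cv2.resize(im[195:275,320:410],None,fx=7,fy=7,interpolation=cv2.INTER_CUBIC))
E
```

```text
(no output)
```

View pics/cs.png

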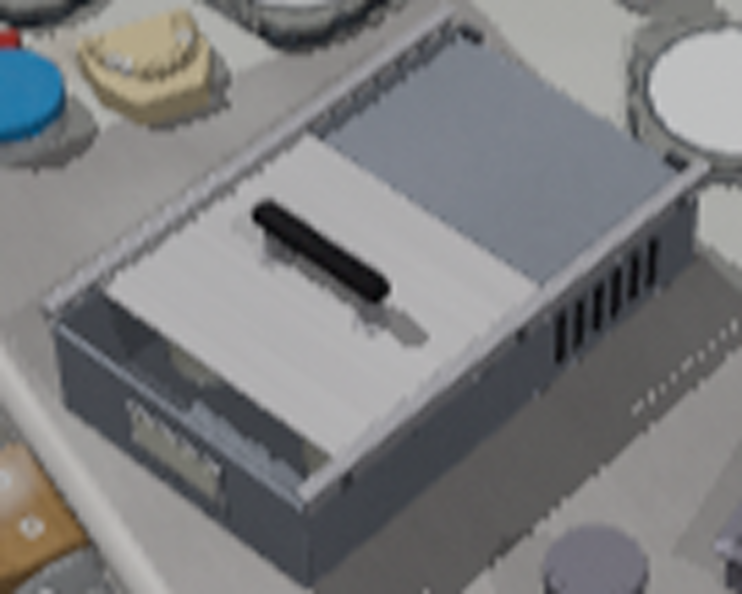

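View pics/cp.png

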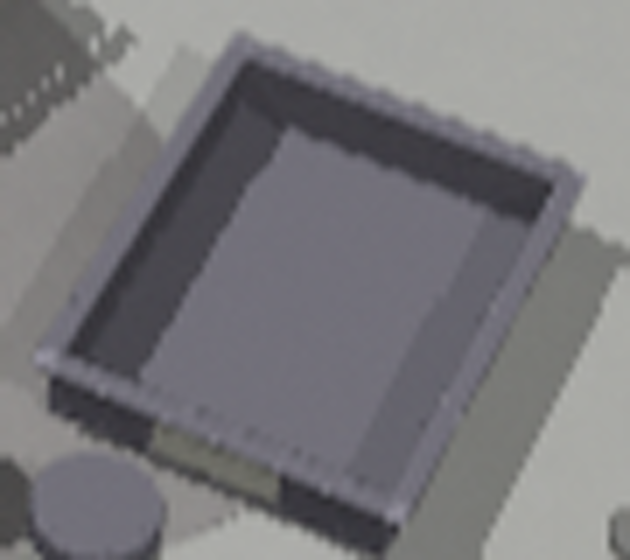

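```bash
python3 - <<'E'
from h import *
d=load('scene0')
def q(L,x0,y0,fx,fy,z): return np.array([ray(d,x0+(a+.5)/fx-.5,y0+(b+.5)/fy-.5,z)[:2] for a,b in L])
def rep(Q):
    print(Q.round(4).tolist(),'c',Q.mean(0).round(4)); n=len(Q)
    for i in range(n):
        e=Q[(i+1)%n]-Q[i]; print('  len',np.hypot(*e).round(4),'ang',np.degrees(np.arctan2(e[1],e[0])).round(2))
print('store');rep(q([(45,302),(303,502),(708,165),(450,8)],195,145,5.5,5.4,.08))
print('grip');rep(q([(254,210),(386,292)],195,145,5.5,5.4,.104))
print('cover');rep(q([(105,290),(330,460),(540,285),(310,135)],195,145,5.5,5.4,.079))
print('pan');rep(q([(38,355),(400,522),(586,178),(240,33)],320,195,7,7,.036))
E
```

```text
store
[[0.4518, 0.261], [0.4046, 0.0898], [0.6868, 0.0204], [0.7278, 0.1897]] c [0.5677 0.1402]
  len 0.1776 ang -105.41
  len 0.2906 ang -13.81
  len 0.1742 ang 76.37
  len 0.2851 ang 165.51
grip
[[0.5336, 0.1916], [0.517, 0.1092]] c [0.5253 0.1504]
  len 0.0841 ang -101.4
  len 0.0841 ang 78.6
cover
[[0.4727, 0.2405], [0.4324, 0.0918], [0.5752, 0.0572], [0.6116, 0.2071]] c [0.523  0.1491]
  len 0.1541 ang -105.19
  len 0.147 ang -13.61
  len 0.1542 ang 76.34
  len 0.1428 ang 166.48
pan
[[0.5029, -0.0743], [0.4972, -0.2184], [0.6776, -0.2223], [0.6829, -0.0773]] c [ 0.5901 -0.1481]
  len 0.1441 ang -92.24
  len 0.1804 ang -1.25
  len 0.1451 ang 87.9
  len 0.1801 ang 179.07
```

```bash
cat >> h.py <<'E'
from scipy.spatial.transform import Rotation as R
YAW=np.radians(-14.1); SC=np.array([.5677,.1402])
def st(x,y): # store local -> world
    c,s=np.cos(YAW),np.sin(YAW); return SC+np.array([c*x-s*y,s*x+c*y])
def go(tgt,yawdeg=None,o=None):
    """tgt world xyz of TCP; yawdeg: wanted world direction of tool y (mod 180)"""
    o=o or robot.observe(); M=R.from_quat(o['orientation']); m=M.as_matrix(); p=o['tcp_pos']
    print('t',round(o['time'],2),'tcp',p.round(4),'yawY',np.degrees(np.arctan2(m[1,1],m[0,1])).round(2),'tilt x',m[:,0].round(4),'F',o['ft_force'].round(2),'open',round(o['opening'],3),'q',o['joint_positions'].round(2))
    if yawdeg is not None:
        best=None
        for k in (0,180):
            a=np.radians(yawdeg+k); y=np.array([np.cos(a),np.sin(a),0]); x=np.array([0,0,-1.]); z=np.cross(x,y)
            G=R.from_matrix(np.stack([x,y,z],1)); rv=(M.inv()*G).as_rotvec()
            if best is None or np.linalg.norm(rv)<np.linalg.norm(best[0]): best=(rv,G)
        print('twist total (units .15)',(best[0]/.15).round(3)); m=best[1].as_matrix()
    if tgt is not None:
        print('after twist, travel total (units .03)',(m.T@(np.array(tgt)-p)/.03).round(3))
E
python3 - <<'E'
from h import *
g=np.array([.525,.150]); print(st(-.072,0),st(-.072+.027,0),st(.066,0))
go([*g,.20],-14)
go([*g,.20],76)
E
```

```text
[0.49786921 0.15774028] [0.52405576 0.15116268] [0.63171155 0.12412141]
t 0.15 tcp [0.2603 0.5678 0.2306] yawY 65.38 tilt x [-4.0e-04 -1.1e-03 -1.0e+00] F [0.27 0.86 0.22] open 1.002 q [-1.21  0.41 -0.01  1.6   0.01  1.13 -0.08]
twist total (units .15) [9.236e+00 6.000e-03 6.000e-03]
after twist, travel total (units .03) [ 1.021 11.93  11.379]
t 0.15 tcp [0.2603 0.5678 0.2306] yawY 65.38 tilt x [-4.0e-04 -1.1e-03 -1.0e+00] F [0.27 0.86 0.22] open 1.002 q [-1.21  0.41 -0.01  1.6   0.01  1.13 -0.08]
twist total (units .15) [-1.236 -0.     0.008]
after twist, travel total (units .03) [  1.021 -11.379  11.93 ]
```

Emit:
{"method": "servo_tool", "body": {
  "travel": [
    [0,0,0],
    [0,0,0],
    [0,0,0],
    [0,0,0],
    [0,0,0],
    [0,0,0],
    [0,0,0],
    [0,0,0],
    [0,0,0],
    [0,0,0],
    [0,0,0]
  ],
  "twist": [
    [0.92,0,0],
    [0.92,0,0],
    [0.92,0,0],
    [0.92,0,0],
    [0.92,0,0],
    [0.92,0,0],
    [0.92,0,0],
    [0.92,0,0],
    [0.92,0,0],
    [0.92,0,0],
    [0,0,0]
  ],
  "fingers": [85,85,85,85,85,85,85,85,85,85,85],
  "squeeze": 20
}}

```text
time: 1.25
tcp_pos: [0.2602, 0.568, 0.2309]
orientation: [-0.556, -0.436, 0.557, -0.437]
ft_force: [0.1, 0.2, 0.7]
opening: 1.0
```

```bash
python3 - <<'E'
from h import *
go([.525,.150,.20],-14)
E
```

```text
t 1.25 tcp [0.2602 0.568  0.2309] yawY -13.8 tilt x [ 0.e+00 -7.e-04 -1.e+00] F [0.08 0.18 0.71] open 1.0 q [-1.41  0.42  0.27  1.61 -0.12  1.13 -1.36]
twist total (units .15) [ 0.024  0.004 -0.001]
after twist, travel total (units .03) [ 1.032 11.934 11.386]
```

Emit:
{"method": "servo_tool", "body": {
  "travel": [
    [0,0.7,0.67],
    [0,0.7,0.67],
    [0,0.7,0.67],
    [0,0.7,0.67],
    [0,0.7,0.67],
    [0,0.7,0.67],
    [0,0.7,0.67],
    [0,0.7,0.67],
    [0,0.7,0.67],
    [0,0.7,0.67],
    [0,0.7,0.67],
    [0,0.7,0.67],
    [0,0.7,0.67],
    [0,0.7,0.67],
    [0,0.7,0.67],
    [0,0.7,0.67],
    [0,0.7,0.67],
    [0,0,0],
    [0,0,0]
  ],
  "twist": [
    [0.02,0,0],
    [0,0,0],
    [0,0,0],
    [0,0,0],
    [0,0,0],
    [0,0,0],
    [0,0,0],
    [0,0,0],
    [0,0,0],
    [0,0,0],
    [0,0,0],
    [0,0,0],
    [0,0,0],
    [0,0,0],
    [0,0,0],
    [0,0,0],
    [0,0,0],
    [0,0,0],
    [0,0,0]
  ],
  "fingers": [85,85,85,85,85,85,85,85,85,85,85,85,85,85,85,85,85,85,85]
}}

```text
time: 3.15
tcp_pos: [0.5253, 0.1504, 0.2311]
orientation: [-0.556, -0.436, 0.556, -0.436]
ft_force: [-0.2, 1.1, -0.4]
opening: 0.997
```

```bash
python3 - <<'E'
from h import *
go([.525,.150,.085],-14.1)
snap('scene','scene1');snap('wrist','wrist1')
E
```

```text
t 3.15 tcp [0.5253 0.1504 0.2311] yawY -13.78 tilt x [-3.e-04 -1.e-04 -1.e+00] F [-0.2   1.05 -0.45] open 0.997 q [-0.76  0.29  0.48  1.81 -0.15  1.07 -0.46]
twist total (units .15) [0.037 0.001 0.002]
after twist, travel total (units .03) [ 4.872 -0.006  0.015]
```

View pics/scene1.png

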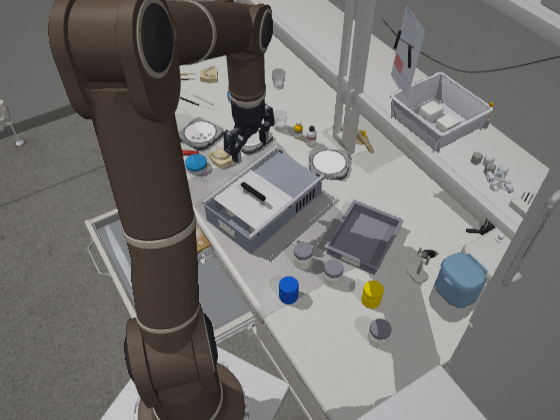

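View pics/wrist1.png

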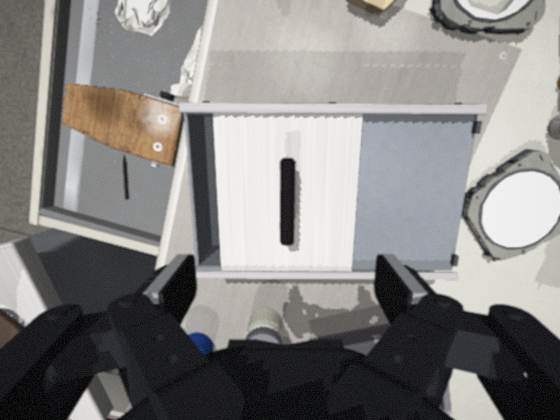

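```bash
python3 - <<'E'
from h import *
d=load('wrist1'); 
for u,v in [(287,160),(287,244)]: print(ray(d,u,v,.107))
C=np.array([ray(d,u,v,.08)[:2] for u,v in [(180,103),(486,106),(456,277),(195,278)]]); print(C, C.mean(0)); e=C[1]-C[0]; f=C[2]-C[3];print(np.hypot(*e),np.degrees(np.arctan2(e[1],e[0])),np.hypot(*f),np.degrees(np.arctan2(f[1],f[0])))
g=np.array([ray(d,u,v,.074)[:2] for u,v in [(213,114),(361,115),(352,269),(220,270)]]);print(g,g.mean(0))
E
```

```text
[0.53553716 0.18811349 0.107     ]
[0.51684636 0.11048173 0.107     ]
[[0.45039246 0.2602298 ]
 [0.72749147 0.19025743]
 [0.68422256 0.01934489]
 [0.407742   0.08507216]] [0.56746212 0.13872607]
0.28579711930598833 -14.171924872885723 0.2841858070178098 -13.372602547999346
[[0.4761291  0.24419256]
 [0.61408784 0.20977347]
 [0.57668186 0.05213616]
 [0.4349085  0.08523457]] [0.52545183 0.14783419]
```

Emit:
{"method": "servo_tool", "body": {
  "travel": [
    [0.9,0,0],
    [0.9,0,0],
    [0.9,0,0],
    [0.9,0,0],
    [0.8,0,0],
    [0.4,0,0],
    [0,0,0],
    [0,0,0],
    [0,0,0],
    [0,0,0],
    [0,0,0],
    [0,0,0],
    [0,0,0]
  ],
  "twist": [
    [0,0,0],
    [0,0,0],
    [0,0,0],
    [0,0,0],
    [0,0,0],
    [0,0,0],
    [0,0,0],
    [0,0,0],
    [0,0,0],
    [0,0,0],
    [0,0,0],
    [0,0,0],
    [0,0,0]
  ],
  "fingers": [85,85,85,85,85,85,85,10,10,10,10,10,10],
  "squeeze": 25
}}

```text
time: 4.55
tcp_pos: [0.5257, 0.151, 0.0879]
orientation: [0.557, 0.436, -0.556, 0.436]
ft_force: [-1.7, -0.8, 6.0]
opening: 0.153
```

Emit:
{"method": "servo_tool", "body": {
  "travel": [
    [0,0.3,0],
    [0,0.5,0],
    [0,0.5,0],
    [0,0.5,0],
    [0,0.5,0],
    [0,0.5,0],
    [0,0.4,0],
    [0,0.2,0],
    [0,0,0]
  ],
  "twist": [
    [0,0,0],
    [0,0,0],
    [0,0,0],
    [0,0,0],
    [0,0,0],
    [0,0,0],
    [0,0,0],
    [0,0,0],
    [0,0,0]
  ],
  "fingers": [10,10,10,10,10,10,10,10,10]
}}

```text
time: 5.45
tcp_pos: [0.6258, 0.1258, 0.088]
orientation: [0.558, 0.435, -0.556, 0.436]
ft_force: [2.6, -0.6, 4.2]
opening: 0.158
```

Emit:
{"method": "servo_tool", "body": {
  "travel": [
    [0,0.1,0],
    [0,0.1,0],
    [0,0.1,0],
    [0,0.1,0],
    [0,0,0]
  ],
  "twist": [
    [0,0,0],
    [0,0,0],
    [0,0,0],
    [0,0,0],
    [0,0,0]
  ],
  "fingers": [10,10,10,10,10]
}}

```text
time: 5.95
tcp_pos: [0.6314, 0.1245, 0.0878]
orientation: [-0.554, -0.439, 0.559, -0.434]
ft_force: [-18.2, 0.3, 20.3]
opening: 0.154
```

Emit:
{"method": "servo_tool", "body": {
  "travel": [
    [0,-0.1,0],
    [0,0,0],
    [0,0,0],
    [0,0,0],
    [0,0,0],
    [-0.5,0,0],
    [-0.9,0,0],
    [-0.9,0,0],
    [-0.9,0,0],
    [-0.9,-0.5,0],
    [-0.9,-0.5,0],
    [0,-0.5,0],
    [0,-0.5,0],
    [0,-0.5,0],
    [0,-0.5,0],
    [0,0,0]
  ],
  "twist": [
    [0,0,0],
    [0,0,0],
    [0,0,0],
    [0,0,0],
    [0,0,0],
    [0,0,0],
    [0,0,0],
    [0,0,0],
    [0,0,0],
    [0,0,0],
    [0,0,0],
    [0,0,0],
    [0,0,0],
    [0,0,0],
    [0,0,0],
    [0,0,0]
  ],
  "fingers": [10,85,85,85,85,85,85,85,85,85,85,85,85,85,85,85]
}}

```text
time: 7.55
tcp_pos: [0.5444, 0.1465, 0.2385]
orientation: [0.557, 0.437, -0.556, 0.436]
ft_force: [-0.2, 0.5, 0.2]
opening: 0.992
```

```bash
python3 - <<'E'
from h import *
go(None)
d=snap('scene','scene2');w=snap('wrist','wrist2')
caps(d,(.3,.75),(-.35,.33))
print('wrist');caps(w,(.3,.75),(-.35,.33),zlo=.05,zhi=.072)
E
```

```text
t 7.55 tcp [0.5444 0.1465 0.2385] yawY -13.8 tilt x [ 1.0e-04  1.3e-03 -1.0e+00] F [-0.22  0.48  0.16] open 0.992 q [-0.72  0.31  0.47  1.76 -0.16  1.1  -0.43]
[290. 164.] 88 z 0.0743 c 0.6889 0.1234 r 0.0343 mean [0.6864 0.1245 0.0733] bgr [187. 186. 186.]
[251. 201.] 1839 z 0.0724 c 0.5669 0.1391 r 0.1682 mean [0.5536 0.1434 0.0722] bgr [119. 113. 112.]
[301. 182.] 100 z 0.0744 c 0.6399 0.067 r 0.0355 mean [0.6411 0.0668 0.0734] bgr [185. 184. 185.]
[258. 218.] 243 z 0.0674 c 0.4825 0.1123 r 0.0254 mean [0.4834 0.1116 0.0663] bgr [127. 117. 118.]
[303. 250.] 275 z 0.0615 c 0.4488 -0.0367 r 0.024 mean [ 0.4497 -0.0367  0.0603] bgr [127. 117. 119.]
[333. 268.] 296 z 0.0612 c 0.4377 -0.1271 r 0.0247 mean [ 0.4365 -0.127   0.0601] bgr [126. 117. 119.]
[288. 285.] 310 z 0.0607 c 0.3421 -0.0523 r 0.0242 mean [ 0.3422 -0.0518  0.0597] bgr [172.  85.  27.]
[373. 289.] 320 z 0.0609 c 0.4274 -0.2343 r 0.0239 mean [ 0.4273 -0.2344  0.0599] bgr [  9. 155. 174.]
[380. 328.] 366 z 0.0606 c 0.3402 -0.286 r 0.0245 mean [ 0.3397 -0.2867  0.0596] bgr [109. 101. 102.]
wrist
[185. 170.] 1643 z 0.0692 c 0.4953 0.1635 r 0.1018 mean [0.4477 0.1954 0.0688] bgr [98. 95. 93.]
[241. 142.] 1652 z 0.0661 c 0.5124 0.2068 r 0.024 mean [0.5128 0.2071 0.0654] bgr [155. 147. 149.]
[438. 191.] 320 z 0.07 c 0.7033 0.1045 r 0.0643 mean [0.7046 0.1069 0.0694] bgr [183. 180. 178.]
[239. 232.] 1398 z 0.0661 c 0.4829 0.1108 r 0.0242 mean [0.4837 0.1116 0.0654] bgr [150. 142. 145.]
[246. 261.] 1041 z 0.0692 c 0.4832 0.0763 r 0.0592 mean [0.4818 0.0751 0.0687] bgr [118. 113. 110.]
[246. 334.] 396 z 0.0598 c 0.4511 -0.0307 r 0.0219 mean [ 0.4533 -0.0228  0.059 ] bgr [123. 117. 119.]
```

View pics/scene2.png

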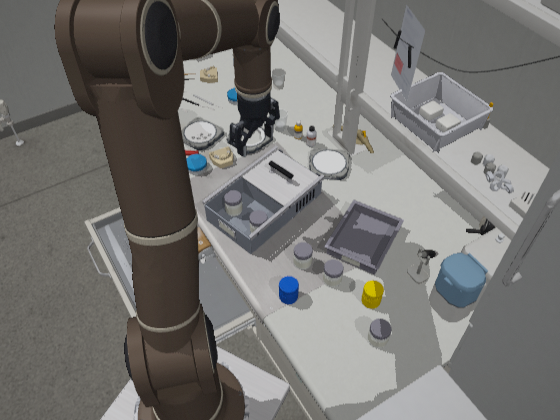

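View pics/wrist2.png

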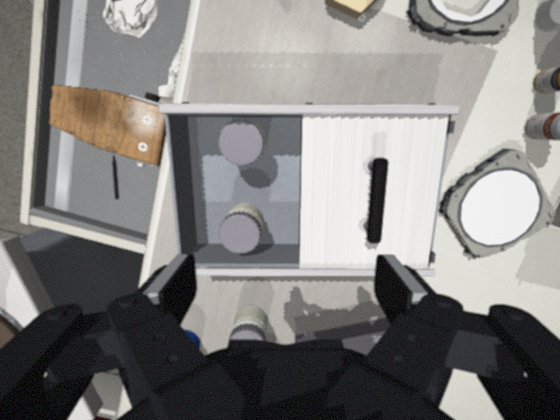

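```bash
python3 - <<'E'
from h import *
go([.5128,.207,.024],-13.9)
E
```

```text
t 7.65 tcp [0.5462 0.1459 0.2383] yawY -13.86 tilt x [ 1.4e-03  7.0e-04 -1.0e+00] F [-0.15  0.28  0.9 ] open 0.994 q [-0.72  0.32  0.47  1.76 -0.16  1.1  -0.43]
twist total (units .15) [ 0.005 -0.007 -0.008]
after twist, travel total (units .03) [ 7.144 -1.569 -1.711]
```

Emit:
{"method": "servo_tool", "body": {
  "travel": [
    [0,-0.5,-0.6],
    [0,-0.5,-0.6],
    [0,-0.5,-0.5],
    [0.9,0,0],
    [0.9,0,0],
    [0.9,0,0],
    [0.9,0,0],
    [0,0,0],
    [0,0,0]
  ],
  "twist": [
    [0,0,0],
    [0,0,0],
    [0,0,0],
    [0,0,0],
    [0,0,0],
    [0,0,0],
    [0,0,0],
    [0,0,0],
    [0,0,0]
  ],
  "fingers": [70,70,70,70,70,70,70,70,70]
}}

```text
time: 8.55
tcp_pos: [0.5149, 0.2058, 0.1296]
orientation: [-0.557, -0.436, 0.557, -0.436]
ft_force: [0.1, 0.9, 0.4]
opening: 0.817
```

```bash
python3 - <<'E'
from h import *
go([.5128,.207,.024],-13.9)
w=snap('wrist','wrist3')
E
```

```text
t 8.55 tcp [0.5149 0.2058 0.1296] yawY -13.91 tilt x [-1.e-04 -8.e-04 -1.e+00] F [0.15 0.9  0.39] open 0.817 q [-0.78  0.42  0.41  1.9  -0.22  0.86 -0.51]
twist total (units .15) [-0.001  0.005 -0.001]
after twist, travel total (units .03) [ 3.522 -0.078 -0.023]
```

View pics/wrist3.png

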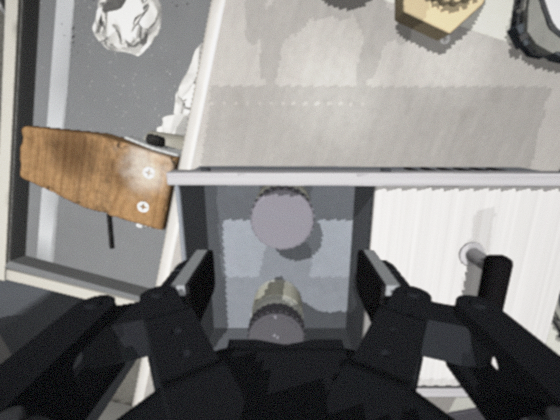

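Emit:
{"method": "servo_tool", "body": {
  "travel": [
    [0.8,-0.07,0],
    [0.8,0,0],
    [0.8,0,0],
    [0.7,0,0],
    [0.4,0,0],
    [0,0,0],
    [0,0,0]
  ],
  "twist": [
    [0,0,0],
    [0,0,0],
    [0,0,0],
    [0,0,0],
    [0,0,0],
    [0,0,0],
    [0,0,0]
  ],
  "fingers": [70,70,70,70,70,70,70]
}}

```text
time: 9.3
tcp_pos: [0.5131, 0.2069, 0.0254]
orientation: [0.557, 0.436, -0.556, 0.436]
ft_force: [1.0, -0.5, -0.5]
opening: 0.818
```

Emit:
{"method": "servo_tool", "body": {
  "travel": [
    [0,0,0],
    [0,0,0],
    [0,0,0],
    [0,0,0],
    [0,0,0]
  ],
  "twist": [
    [0,0,0],
    [0,0,0],
    [0,0,0],
    [0,0,0],
    [0,0,0]
  ],
  "fingers": [42,42,42,42,42],
  "squeeze": 40
}}

```text
time: 9.8
tcp_pos: [0.513, 0.2071, 0.0257]
orientation: [0.558, 0.436, -0.556, 0.436]
ft_force: [-1.1, -0.8, 5.8]
opening: 0.547
```

Emit:
{"method": "servo_tool", "body": {
  "travel": [
    [-0.3,0,0],
    [-0.5,0,0],
    [-0.5,0,0],
    [-0.4,0,0],
    [0,0,0],
    [0,0,0],
    [0,0,0]
  ],
  "twist": [
    [0,0,0],
    [0,0,0],
    [0,0,0],
    [0,0,0],
    [0,0,0],
    [0,0,0],
    [0,0,0]
  ],
  "fingers": [42,42,42,42,42,42,42]
}}

```text
time: 10.5
tcp_pos: [0.5116, 0.2067, 0.0749]
orientation: [-0.556, -0.436, 0.557, -0.436]
ft_force: [0.1, 0.4, -0.2]
opening: 0.557
```

Emit:
{"method": "servo_tool", "body": {
  "travel": [
    [0,0,0],
    [0,0,0]
  ],
  "twist": [
    [0,0,0],
    [0,0,0]
  ],
  "fingers": [42,42]
}}

```text
time: 10.7
tcp_pos: [0.5118, 0.2065, 0.0747]
orientation: [-0.556, -0.436, 0.557, -0.436]
ft_force: [1.0, 0.6, -0.3]
opening: 0.555
```

```bash
cat >> h.py <<'E'
PC=np.array([.5901,-.1481]);PY=np.radians(-1.5)
def pan(x,y):
    c,s=np.cos(PY),np.sin(PY); return PC+np.array([c*x-s*y,s*x+c*y])
E
python3 - <<'E'
from h import *
go([*pan(.036,.033),.19],-1.5)
E
```

```text
t 10.7 tcp [0.5118 0.2065 0.0747] yawY -13.87 tilt x [-9.e-04 -6.e-04 -1.e+00] F [ 0.97  0.56 -0.27] open 0.555 q [-0.76  0.5   0.38  1.94 -0.26  0.75 -0.47]
twist total (units .15) [-1.439  0.005  0.005]
after twist, travel total (units .03) [-3.843  4.119 10.648]
```

Emit:
{"method": "servo_tool", "body": {
  "travel": [
    [-0.96,0,0],
    [-0.96,0,0],
    [-0.96,0,0],
    [-0.96,0,0],
    [0,0,0],
    [0,0,0],
    [0,0.34,0.89],
    [0,0.34,0.89],
    [0,0.34,0.89],
    [0,0.34,0.89],
    [0,0.34,0.89],
    [0,0.34,0.89],
    [0,0.34,0.89],
    [0,0.34,0.89],
    [0,0.34,0.89],
    [0,0.34,0.89],
    [0,0.34,0.89],
    [0,0.38,0.86],
    [0,0,0]
  ],
  "twist": [
    [0,0,0],
    [0,0,0],
    [0,0,0],
    [0,0,0],
    [-0.72,0,0],
    [-0.72,0,0],
    [0,0,0],
    [0,0,0],
    [0,0,0],
    [0,0,0],
    [0,0,0],
    [0,0,0],
    [0,0,0],
    [0,0,0],
    [0,0,0],
    [0,0,0],
    [0,0,0],
    [0,0,0],
    [0,0,0]
  ],
  "fingers": [42,42,42,42,42,42,42,42,42,42,42,42,42,42,42,42,42,42,42]
}}

```text
time: 12.6
tcp_pos: [0.6275, -0.1212, 0.1901]
orientation: [-0.507, -0.491, 0.509, -0.493]
ft_force: [0.0, -0.7, -1.0]
opening: 0.557
```

```bash
python3 - <<'E'
from h import *
go([*pan(.036,.033),.026],-1.5)
d=snap('scene','scene3');w=snap('wrist','wrist4')
E
```

```text
t 12.6 tcp [ 0.6275 -0.1212  0.1901] yawY -1.8 tilt x [-1.0e-04 -3.1e-03 -1.0e+00] F [ 0.   -0.7  -0.97] open 0.557 q [-0.22  0.5   0.48  1.63 -0.25  1.07  0.3 ]
twist total (units .15) [-0.035  0.021  0.   ]
after twist, travel total (units .03) [ 5.47  -0.023 -0.171]
```

View pics/scene3.png

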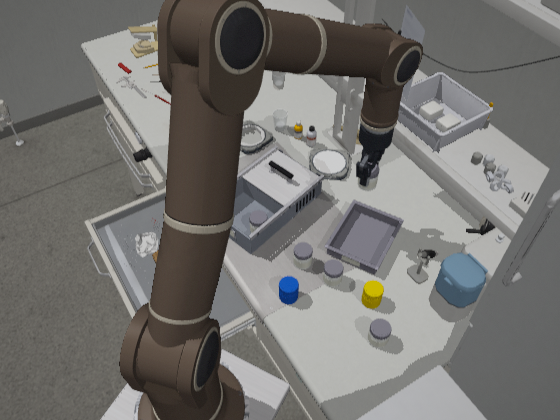

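View pics/wrist4.png

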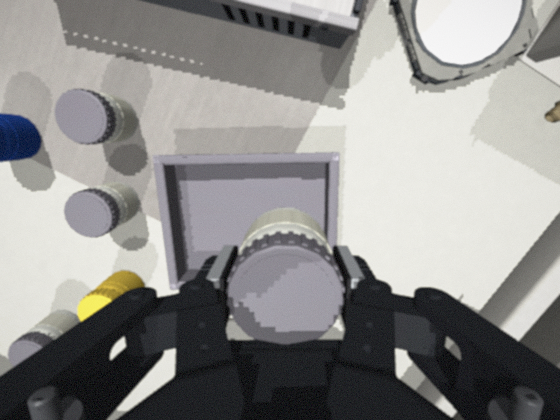

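```bash
python3 - <<'E'
from h import *
d=load('wrist4')
print([ray(d,u,v,.036).round(4) for u,v in [(154,154),(340,153),(170,290)]], pan(-.092,.074),pan(.092,.074),pan(-.092,-.074))
E
```

```text
[array([ 0.4993, -0.074 ,  0.036 ]), array([ 0.682 , -0.0782,  0.036 ]), array([ 0.4957, -0.2235,  0.036 ])] [ 0.50006862 -0.07171708] [ 0.68400557 -0.07653364] [ 0.49619443 -0.21966636]
```

Emit:
{"method": "servo_tool", "body": {
  "travel": [
    [0.5,0,-0.1],
    [0.9,0,-0.07],
    [0.9,0,0],
    [0.9,0,0],
    [0.9,0,0],
    [0.7,0,0],
    [0.4,0,0],
    [0.2,0,0],
    [0,0,0],
    [0,0,0]
  ],
  "twist": [
    [0,0,0],
    [0,0,0],
    [0,0,0],
    [0,0,0],
    [0,0,0],
    [0,0,0],
    [0,0,0],
    [0,0,0],
    [0,0,0],
    [0,0,0]
  ],
  "fingers": [42,42,42,42,42,42,42,42,42,42]
}}

```text
time: 13.7
tcp_pos: [0.6275, -0.1138, 0.0285]
orientation: [-0.506, -0.492, 0.507, -0.495]
ft_force: [0.5, -10.9, 3.9]
opening: 0.545
```

Emit:
{"method": "servo_tool", "body": {
  "travel": [
    [-0.1,0,0.1],
    [0,0,0.15],
    [0,0,0]
  ],
  "twist": [
    [0,0,0],
    [0,0,0],
    [0,0,0]
  ],
  "fingers": [42,42,42]
}}

```text
time: 14.0
tcp_pos: [0.6269, -0.1176, 0.031]
orientation: [-0.506, -0.494, 0.506, -0.493]
ft_force: [-0.1, 0.9, -1.4]
opening: 0.55
```

```bash
python3 - <<'E'
from h import *
go([*pan(.036,.025),.025],-1.5)
d=snap('scene','scene4');w=snap('wrist','wrist5');s=snap('side','side5')
E
```

```text
t 14.0 tcp [ 0.6269 -0.1176  0.031 ] yawY -1.45 tilt x [-7.e-04  5.e-04 -1.e+00] F [-0.09  0.9  -1.43] open 0.55 q [-0.16  0.68  0.39  1.75 -0.35  0.78  0.38]
twist total (units .15) [ 0.006 -0.003  0.005]
after twist, travel total (units .03) [0.199 0.001 0.214]
```

View pics/wrist5.png

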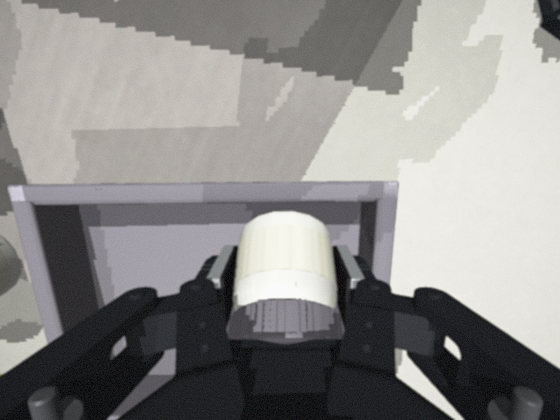

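View pics/scene4.png

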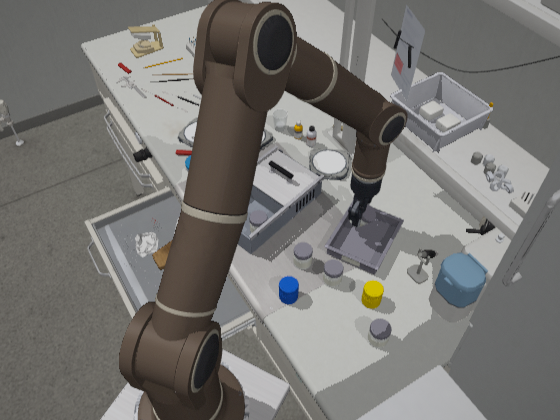

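```bash
python3 - <<'E'
from h import *
s=load('side5')['color']; c=load('scene4')['color']
a=cv2.resize(c[180:280,310:420],(400,364),interpolation=cv2.INTER_CUBIC)
b=cv2.resize(s[130:260,180:380],(400,260),interpolation=cv2.INTER_CUBIC)
cv2.imwrite('pics/z5.png',np.vstack([a,b])[:600])
W=pts(load('wrist5')); 
for v in (215,225,240,255,270,285,300,312,330,338): print(v,W[v,286].round(4))
W=pts(load('wrist4')); 
for v in (212,225,235,245,255,270,285,300,312,330): print(v,W[v,286].round(4))
E
```

```text
215 [ 0.6279 -0.0904  0.0438]
225 [ 0.6278 -0.0939  0.0478]
240 [ 0.6277 -0.0984  0.0546]
255 [ 0.6276 -0.1026  0.0608]
270 [ 0.6275 -0.1077  0.0641]
285 [ 0.6274 -0.1109  0.0705]
300 [ 0.6273 -0.113   0.0776]
312 [ 0.6272 -0.1167  0.0796]
330 [ 0.6272 -0.1196  0.0859]
338 [ 0.6271 -0.1223  0.0866]
212 [ 0.6282 -0.095   0.185 ]
225 [ 0.6281 -0.0957  0.2045]
235 [ 0.6281 -0.0954  0.2183]
245 [ 0.6281 -0.0957  0.2285]
255 [ 0.628  -0.0992  0.2297]
270 [ 0.6278 -0.1053  0.2298]
285 [ 0.6276 -0.112   0.2292]
300 [ 0.6275 -0.118   0.2302]
312 [ 0.6273 -0.1237  0.2297]
330 [ 0.6271 -0.1323  0.2294]
```

View pics/z5.png

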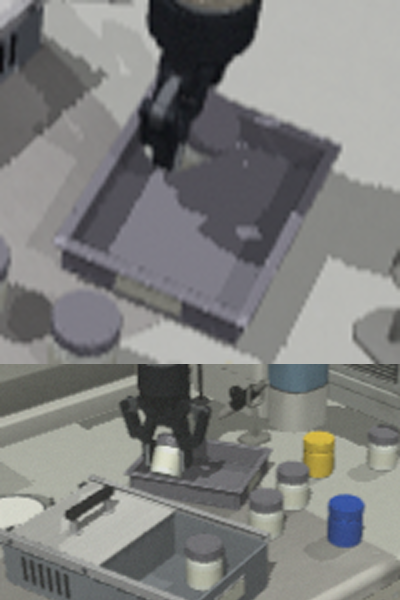

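Emit:
{"method": "servo_tool", "body": {
  "travel": [
    [0,0,0.4],
    [0,0,0.4],
    [0,0,0.4],
    [0.05,0,0],
    [0.05,0,0],
    [0,0,0]
  ],
  "twist": [
    [0,0,0],
    [0,0,0],
    [0,0,0],
    [0,0,0],
    [0,0,0],
    [0,0,0]
  ],
  "fingers": [42,42,42,42,42,42],
  "squeeze": 25
}}

```text
time: 14.75
tcp_pos: [0.6262, -0.1537, 0.028]
orientation: [0.506, 0.494, -0.506, 0.493]
ft_force: [-0.1, 0.1, -0.7]
opening: 0.547
```

```bash
python3 - <<'E'
from h import *
go(None)
w=snap('wrist','wrist6'); W=pts(w)
for v in (215,225,240,255,270,285,300,312,330,338): print(v,W[v,286].round(4))
E
```

```text
t 14.75 tcp [ 0.6262 -0.1537  0.028 ] yawY -1.47 tilt x [-6.e-04  7.e-04 -1.e+00] F [-0.11  0.1  -0.65] open 0.547 q [-0.1   0.69  0.39  1.73 -0.35  0.79  0.43]
215 [ 0.6272 -0.1271  0.0393]
225 [ 0.6271 -0.1303  0.0444]
240 [ 0.627  -0.1347  0.0515]
255 [ 0.6269 -0.1388  0.0581]
270 [ 0.6268 -0.1427  0.0637]
285 [ 0.6266 -0.1473  0.0673]
300 [ 0.6265 -0.151   0.0719]
312 [ 0.6265 -0.1526  0.0772]
330 [ 0.6264 -0.1566  0.082 ]
338 [ 0.6263 -0.1592  0.0828]
```

View pics/wrist6.png

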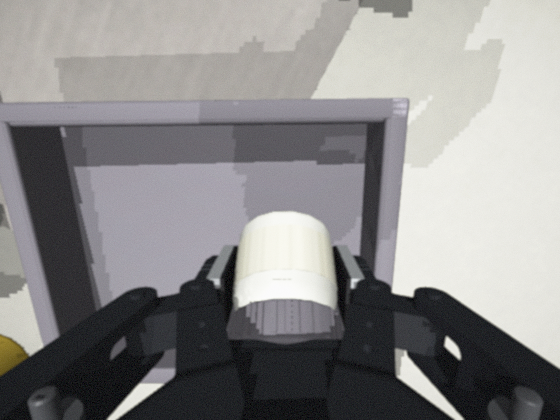

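Emit:
{"method": "servo_tool", "body": {
  "travel": [
    [0.05,0,0],
    [0,0,0],
    [0,0,0],
    [0,0,0],
    [0,0,0],
    [0,0,0]
  ],
  "twist": [
    [0,0,0],
    [0,0,0],
    [0,0,0],
    [0,0,0],
    [0,0,0],
    [0,0,0]
  ],
  "fingers": [42,42,50,51,52,54],
  "squeeze": 20
}}

```text
time: 15.4
tcp_pos: [0.6265, -0.1543, 0.0271]
orientation: [0.506, 0.493, -0.506, 0.494]
ft_force: [0.1, -0.0, -0.5]
opening: 0.634
```

```bash
python3 - <<'E'
from h import *
go(None)
w=snap('wrist','wrist7'); W=pts(w)
for v in (160,180,200,215,225,240,255,270,285,300,312,330,338): print(v,W[v,286].round(4))
E
```

```text
t 15.4 tcp [ 0.6265 -0.1543  0.0271] yawY -1.49 tilt x [ 2.e-04 -0.e+00 -1.e+00] F [ 0.13 -0.02 -0.54] open 0.634 q [-0.1   0.7   0.39  1.73 -0.35  0.78  0.43]
160 [ 0.6281 -0.1057  0.0059]
180 [ 0.6278 -0.1142  0.0214]
200 [ 0.6277 -0.1149  0.062 ]
215 [ 0.6275 -0.1204  0.0635]
225 [ 0.6274 -0.1241  0.0642]
240 [ 0.6273 -0.1302  0.0639]
255 [ 0.6272 -0.1361  0.0645]
270 [ 0.627  -0.1428  0.0638]
285 [ 0.6268 -0.1498  0.0629]
300 [ 0.6267 -0.1565  0.0631]
312 [ 0.6258 -0.2009  0.0056]
330 [ 0.6255 -0.2148  0.0047]
338 [ 0.6255 -0.2145  0.0128]
```

View pics/wrist7.png

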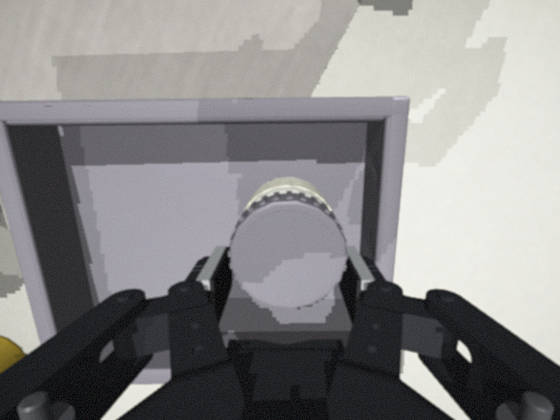

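Emit:
{"method": "servo_tool", "body": {
  "travel": [
    [0,0,0],
    [-0.6,0,0],
    [-0.9,0,0],
    [-0.9,0,0],
    [-0.9,0,0],
    [-0.9,0,0],
    [-0.9,0,0],
    [-0.8,0,0],
    [0,0,0]
  ],
  "twist": [
    [0,0,0],
    [0,0,0],
    [0,0,0],
    [0,0,0],
    [0,0,0],
    [0,0,0],
    [0,0,0],
    [0,0,0],
    [0,0,0]
  ],
  "fingers": [62,62,62,62,62,70,70,70,70]
}}

```text
time: 16.35
tcp_pos: [0.6281, -0.1551, 0.2079]
orientation: [0.508, 0.492, -0.505, 0.495]
ft_force: [0.2, -0.4, 1.0]
opening: 0.821
```

```bash
python3 - <<'E'
from h import *
go([.483,.111,.2],-13.9)
d=snap('scene','scene5'); caps(d,(.3,.75),(-.35,.33))
E
```

```text
t 16.35 tcp [ 0.6281 -0.1551  0.2079] yawY -1.5 tilt x [ 6.e-03 -8.e-04 -1.e+00] F [ 0.2  -0.41  1.04] open 0.821 q [-0.16  0.49  0.48  1.6  -0.25  1.11  0.35]
twist total (units .15) [ 1.442 -0.    -0.041]
after twist, travel total (units .03) [ 0.263 -6.826 -7.448]
[279. 157.] 68 z 0.0743 c 0.6909 0.163 r 0.0366 mean [0.6988 0.1644 0.0732] bgr [172. 171. 171.]
[269. 187.] 658 z 0.0742 c 0.5983 0.1392 r 0.087 mean [0.5959 0.1317 0.0734] bgr [152. 149. 149.]
[305. 178.] 114 z 0.0744 c 0.6586 0.057 r 0.037 mean [0.6562 0.0629 0.0733] bgr [182. 180. 181.]
[276. 217.] 469 z 0.0698 c 0.5519 0.0812 r 0.1463 mean [0.4991 0.0754 0.0702] bgr [88. 83. 81.]
[367. 216.] 256 z 0.0646 c 0.627 -0.1363 r 0.0251 mean [ 0.6278 -0.1367  0.0636] bgr [119. 110. 112.]
[258. 218.] 239 z 0.0671 c 0.4827 0.1123 r 0.0254 mean [0.4831 0.112  0.0661] bgr [125. 115. 116.]
[303. 250.] 281 z 0.0612 c 0.448 -0.0365 r 0.0248 mean [ 0.4489 -0.0365  0.0601] bgr [124. 115. 117.]
[333. 268.] 294 z 0.0606 c 0.4378 -0.127 r 0.0249 mean [ 0.4369 -0.1261  0.0596] bgr [124. 115. 117.]
[288. 285.] 309 z 0.0608 c 0.3434 -0.0513 r 0.0238 mean [ 0.3428 -0.052   0.0596] bgr [169.  83.  26.]
[373. 289.] 318 z 0.0607 c 0.4281 -0.2341 r 0.0238 mean [ 0.4277 -0.2344  0.0598] bgr [  9. 172. 190.]
[380. 328.] 367 z 0.0605 c 0.3404 -0.2874 r 0.0245 mean [ 0.3396 -0.2868  0.0595] bgr [126. 116. 118.]
```

View pics/scene5.png

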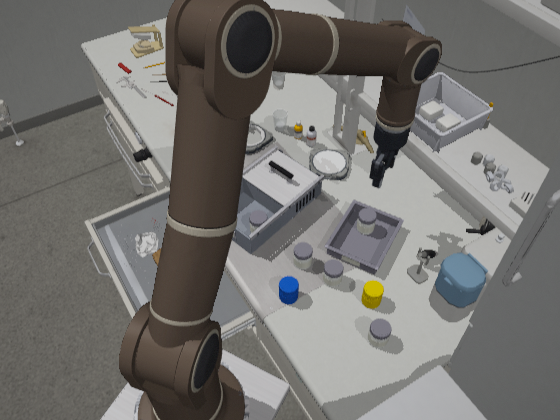

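Emit:
{"method": "servo_tool", "body": {
  "travel": [
    [0,0,0],
    [0,0,0],
    [0,-0.62,-0.68],
    [0,-0.62,-0.68],
    [0,-0.62,-0.68],
    [0,-0.62,-0.68],
    [0,-0.62,-0.68],
    [0,-0.62,-0.68],
    [0,-0.62,-0.68],
    [0,-0.62,-0.68],
    [0,-0.62,-0.68],
    [0,-0.62,-0.68],
    [0,-0.62,-0.64],
    [0.9,0,0],
    [0.9,0,0],
    [0.9,0,0],
    [0,0,0],
    [0,0,0]
  ],
  "twist": [
    [0.72,0,0],
    [0.72,0,0],
    [0,0,0],
    [0,0,0],
    [0,0,0],
    [0,0,0],
    [0,0,0],
    [0,0,0],
    [0,0,0],
    [0,0,0],
    [0,0,0],
    [0,0,0],
    [0,0,0],
    [0,0,0],
    [0,0,0],
    [0,0,0],
    [0,0,0],
    [0,0,0]
  ],
  "fingers": [70,70,70,70,70,70,70,70,70,70,70,70,70,70,70,70,70,70]
}}

```text
time: 18.2
tcp_pos: [0.4807, 0.111, 0.1227]
orientation: [-0.556, -0.436, 0.557, -0.436]
ft_force: [0.7, -0.5, -0.1]
opening: 0.822
```

```bash
python3 - <<'E'
from h import *
go([.483,.1112,.024],-13.9)
E
```

```text
t 18.2 tcp [0.4807 0.111  0.1227] yawY -13.89 tilt x [-0.0017 -0.0011 -1.    ] F [ 0.67 -0.46 -0.09] open 0.822 q [-0.68  0.34  0.44  2.05 -0.2   0.8  -0.37]
twist total (units .15) [0.001 0.01  0.009]
after twist, travel total (units .03) [ 3.29   0.071 -0.024]
```

Emit:
{"method": "servo_tool", "body": {
  "travel": [
    [0.8,0.05,0],
    [0.8,0,0],
    [0.8,0,0],
    [0.6,0,0],
    [0.25,0,0],
    [0,0,0],
    [0,0,0],
    [0,0,0],
    [0,0,0],
    [0,0,0]
  ],
  "twist": [
    [0,0,0],
    [0,0,0],
    [0,0,0],
    [0,0,0],
    [0,0,0],
    [0,0,0],
    [0,0,0],
    [0,0,0],
    [0,0,0],
    [0,0,0]
  ],
  "fingers": [70,70,70,70,70,70,42,42,42,42],
  "squeeze": 50
}}

```text
time: 19.2
tcp_pos: [0.4837, 0.1113, 0.0269]
orientation: [0.558, 0.436, -0.556, 0.436]
ft_force: [-0.2, -0.8, 7.0]
opening: 0.55
```

Emit:
{"method": "servo_tool", "body": {
  "travel": [
    [-0.3,0,0],
    [-0.5,0,0],
    [-0.5,0,0],
    [-0.4,0,0],
    [0,0,0],
    [0,0,0],
    [0,0,0]
  ],
  "twist": [
    [0,0,0],
    [0,0,0],
    [0,0,0],
    [0,0,0],
    [0,0,0],
    [0,0,0],
    [0,0,0]
  ],
  "fingers": [42,42,42,42,42,42,42]
}}

```text
time: 19.9
tcp_pos: [0.4821, 0.111, 0.0759]
orientation: [-0.556, -0.436, 0.557, -0.436]
ft_force: [-0.9, 0.2, -5.6]
opening: 0.551
```

Emit:
{"method": "servo_tool", "body": {
  "travel": [
    [0,0,0],
    [0,0,0]
  ],
  "twist": [
    [0,0,0],
    [0,0,0]
  ],
  "fingers": [42,42]
}}

```text
time: 20.1
tcp_pos: [0.4823, 0.1109, 0.076]
orientation: [-0.556, -0.436, 0.557, -0.436]
ft_force: [0.2, 0.6, -4.9]
opening: 0.55
```

Emit:
{"method": "servo_tool", "body": {
  "travel": [
    [0.5,0,0],
    [0.5,0,0],
    [0.4,0,0],
    [0.2,0,0],
    [0.05,0,0],
    [0,0,0]
  ],
  "twist": [
    [0,0,0],
    [0,0,0],
    [0,0,0],
    [0,0,0],
    [0,0,0],
    [0,0,0]
  ],
  "fingers": [42,42,42,42,42,42]
}}

```text
time: 20.7
tcp_pos: [0.4827, 0.1109, 0.0271]
orientation: [-0.557, -0.436, 0.557, -0.436]
ft_force: [-0.1, 0.0, -5.7]
opening: 0.551
```

Emit:
{"method": "servo_tool", "body": {
  "travel": [
    [0.05,0,0],
    [0.04,0,0],
    [0,0,0]
  ],
  "twist": [
    [0,0,0],
    [0,0,0],
    [0,0,0]
  ],
  "fingers": [42,42,42]
}}

```text
time: 21.0
tcp_pos: [0.483, 0.111, 0.0268]
orientation: [0.557, 0.436, -0.556, 0.435]
ft_force: [-11.5, -3.6, 31.3]
opening: 0.55
```

Emit:
{"method": "servo_tool", "body": {
  "travel": [
    [-0.05,0,0],
    [0,0,0],
    [0,0,0],
    [0,0,0],
    [-0.6,0,0],
    [-0.9,0,0],
    [-0.9,0,0],
    [-0.9,0,0],
    [-0.9,0,0],
    [-0.6,0,0],
    [0,0,0]
  ],
  "twist": [
    [0,0,0],
    [0,0,0],
    [0,0,0],
    [0,0,0],
    [0,0,0],
    [0,0,0],
    [0,0,0],
    [0,0,0],
    [0,0,0],
    [0,0,0],
    [0,0,0]
  ],
  "fingers": [42,54,62,68,68,68,68,68,70,70,70]
}}

```text
time: 22.1
tcp_pos: [0.4843, 0.1115, 0.1721]
orientation: [0.558, 0.436, -0.555, 0.436]
ft_force: [-0.0, 0.7, 1.0]
opening: 0.817
```

```bash
python3 - <<'E'
from h import *
d=snap('scene','scene6'); caps(d,(.3,.75),(-.35,.33))
go([.449,-.0368,.15],-13.9)
w=snap('wrist','wrist8')
E
```

```text
[285. 162.] 65 z 0.0745 c 0.6888 0.1419 r 0.0271 mean [0.6883 0.1417 0.0736] bgr [192. 190. 191.]
[308. 175.] 71 z 0.0744 c 0.6693 0.0694 r 0.0392 mean [0.6725 0.0597 0.0736] bgr [191. 190. 190.]
[275. 189.] 554 z 0.0742 c 0.6129 0.1165 r 0.0819 mean [0.6002 0.1117 0.0734] bgr [160. 157. 157.]
[248. 211.] 921 z 0.0694 c 0.5685 0.1408 r 0.1681 mean [0.4888 0.1583 0.0696] bgr [99. 93. 90.]
[367. 216.] 258 z 0.0652 c 0.6275 -0.1358 r 0.024 mean [ 0.628  -0.1351  0.0643] bgr [126. 116. 118.]
[257. 218.] 241 z 0.0677 c 0.4825 0.1124 r 0.024 mean [0.4835 0.1119 0.0667] bgr [131. 121. 123.]
[303. 250.] 279 z 0.0609 c 0.4497 -0.0372 r 0.0244 mean [ 0.4499 -0.0358  0.0599] bgr [116. 107. 109.]
[333. 268.] 293 z 0.0606 c 0.4383 -0.1261 r 0.0243 mean [ 0.438  -0.1264  0.0595] bgr [129. 119. 121.]
[288. 285.] 310 z 0.0609 c 0.3435 -0.0515 r 0.0243 mean [ 0.3425 -0.0521  0.0599] bgr [176.  88.  28.]
[373. 289.] 314 z 0.0609 c 0.4283 -0.2346 r 0.024 mean [ 0.4285 -0.2346  0.0599] bgr [  6. 130. 149.]
[368. 333.] 226 z 0.0608 c 0.3086 -0.2662 r 0.0232 mean [ 0.3135 -0.2662  0.0597] bgr [137. 128. 130.]
t 22.15 tcp [0.4834 0.1114 0.1706] yawY -13.85 tilt x [ 0.0022  0.0012 -1.    ] F [ 0.13 -0.57 -1.17] open 0.822 q [-0.72  0.27  0.48  2.   -0.16  0.9  -0.4 ]
twist total (units .15) [ 0.005 -0.011 -0.013]
after twist, travel total (units .03) [0.687 0.073 5.071]
```

View pics/wrist8.png

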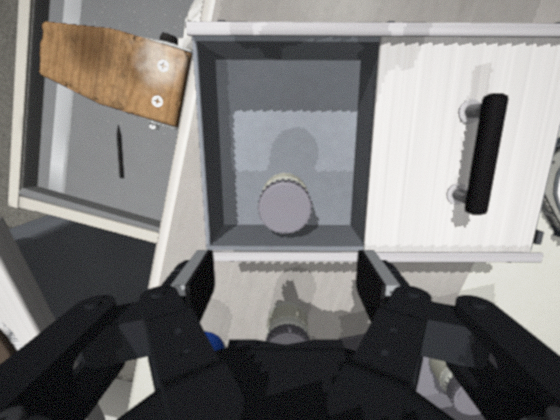

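Emit:
{"method": "servo_tool", "body": {
  "travel": [
    [0,0,0.85],
    [0,0,0.85],
    [0,0,0.85],
    [0,0,0.85],
    [0,0.07,0.85],
    [0,0,0.82],
    [0.9,0,0],
    [0.9,0,0],
    [0,0,0],
    [0,0,0]
  ],
  "twist": [
    [0,0,0],
    [0,0,0],
    [0,0,0],
    [0,0,0],
    [0,0,0],
    [0,0,0],
    [0,0,0],
    [0,0,0],
    [0,0,0],
    [0,0,0]
  ],
  "fingers": [66,66,66,66,66,66,66,66,66,66]
}}

```text
time: 23.2
tcp_pos: [0.4475, -0.0374, 0.1152]
orientation: [-0.556, -0.436, 0.558, -0.436]
ft_force: [-0.3, 0.0, 0.0]
opening: 0.771
```

```bash
python3 - <<'E'
from h import *
d=snap('scene','scene7'); caps(d,(.3,.75),(-.35,.33),zlo=.05,zhi=.066)
w=snap('wrist','wrist9'); caps(w,(.3,.75),(-.35,.33),zlo=.05,zhi=.066)
go([.449,-.0368,.019],-13.9)
E
```

```text
[244. 193.] 295 z 0.063 c 0.5048 0.1624 r 0.1002 mean [0.543  0.1898 0.0626] bgr [90. 84. 80.]
[244. 226.] 253 z 0.0612 c 0.5006 0.1488 r 0.1091 mean [0.4366 0.1475 0.0608] bgr [100.  93.  90.]
[367. 216.] 208 z 0.0641 c 0.6264 -0.1368 r 0.025 mean [ 0.6283 -0.1373  0.0631] bgr [132. 122. 124.]
[258. 218.] 150 z 0.0653 c 0.4822 0.1135 r 0.026 mean [0.4845 0.1116 0.0643] bgr [128. 118. 119.]
[303. 250.] 253 z 0.061 c 0.449 -0.0361 r 0.0245 mean [ 0.4492 -0.0362  0.0599] bgr [140. 130. 132.]
[333. 267.] 274 z 0.0609 c 0.4377 -0.1253 r 0.0238 mean [ 0.4372 -0.1265  0.0597] bgr [99. 92. 93.]
[288. 284.] 293 z 0.0608 c 0.3432 -0.0516 r 0.0239 mean [ 0.3429 -0.0519  0.0598] bgr [187.  95.  31.]
[373. 289.] 293 z 0.0612 c 0.4272 -0.2345 r 0.024 mean [ 0.4279 -0.2341  0.06  ] bgr [  6. 174. 192.]
[368. 333.] 226 z 0.0606 c 0.3091 -0.2669 r 0.023 mean [ 0.3137 -0.2669  0.0595] bgr [146. 137. 138.]
[171.  13.] 243 z 0.0632 c 0.4134 0.1054 r 0.0075 mean [0.4135 0.1052 0.0629] bgr [60. 57. 56.]
[282.   9.] 1024 z 0.0652 c 0.4783 0.0959 r 0.0176 mean [0.4779 0.0917 0.0644] bgr [105. 101. 103.]
[400.  13.] 241 z 0.0629 c 0.5455 0.0724 r 0.0073 mean [0.5456 0.0725 0.0625] bgr [71. 68. 67.]
[286. 223.] 3370 z 0.0601 c 0.4487 -0.038 r 0.0242 mean [ 0.4492 -0.0369  0.0594] bgr [170. 161. 164.]
[148. 268.] 2329 z 0.0601 c 0.3417 -0.0529 r 0.0243 mean [ 0.3412 -0.0475  0.0594] bgr [215. 107.  59.]
[537. 291.] 2663 z 0.0638 c 0.626 -0.1367 r 0.0242 mean [ 0.6191 -0.1348  0.0632] bgr [129. 122. 125.]
[298. 324.] 2033 z 0.0599 c 0.4374 -0.1266 r 0.0238 mean [ 0.4381 -0.1199  0.0593] bgr [108. 103. 104.]
t 23.3 tcp [ 0.4487 -0.0371  0.1164] yawY -13.86 tilt x [ 5.e-04 -1.e-04 -1.e+00] F [ 0.53 -0.25 -1.63] open 0.772 q [-0.47  0.29  0.53  2.16 -0.21  0.75 -0.04]
twist total (units .15) [ 0.004  0.    -0.003]
after twist, travel total (units .03) [ 3.246  0.007 -0.013]
```

View pics/wrist9.png

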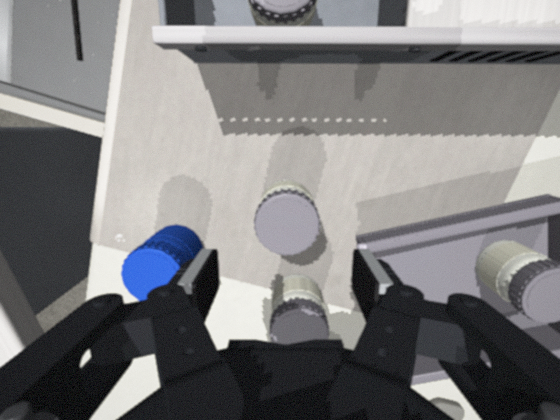

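Emit:
{"method": "servo_tool", "body": {
  "travel": [
    [0.8,0,0],
    [0.8,0,0],
    [0.8,0,0],
    [0.6,0,0],
    [0.2,0,0],
    [0,0,0],
    [0,0,0],
    [0,0,0],
    [0,0,0],
    [0,0,0]
  ],
  "twist": [
    [0,0,0],
    [0,0,0],
    [0,0,0],
    [0,0,0],
    [0,0,0],
    [0,0,0],
    [0,0,0],
    [0,0,0],
    [0,0,0],
    [0,0,0]
  ],
  "fingers": [66,66,66,66,66,66,42,42,42,42],
  "squeeze": 50
}}

```text
time: 24.3
tcp_pos: [0.4491, -0.0371, 0.0211]
orientation: [0.557, 0.436, -0.556, 0.436]
ft_force: [-0.8, 0.4, 7.2]
opening: 0.55
```

Emit:
{"method": "servo_tool", "body": {
  "travel": [
    [-0.3,0,0],
    [-0.5,0,0],
    [-0.5,0,0],
    [-0.4,0,0],
    [0,0,0],
    [0,0,0],
    [0,0,0]
  ],
  "twist": [
    [0,0,0],
    [0,0,0],
    [0,0,0],
    [0,0,0],
    [0,0,0],
    [0,0,0],
    [0,0,0]
  ],
  "fingers": [42,42,42,42,42,42,42]
}}

```text
time: 25.0
tcp_pos: [0.4479, -0.037, 0.0704]
orientation: [-0.556, -0.436, 0.557, -0.436]
ft_force: [-0.2, -0.5, -1.3]
opening: 0.553
```

Emit:
{"method": "servo_tool", "body": {
  "travel": [
    [0,0,0],
    [0,0,0]
  ],
  "twist": [
    [0,0,0],
    [0,0,0]
  ],
  "fingers": [42,42]
}}

```text
time: 25.2
tcp_pos: [0.4479, -0.0372, 0.0703]
orientation: [-0.556, -0.436, 0.557, -0.436]
ft_force: [-0.1, -0.3, -0.8]
opening: 0.551
```

```bash
sed -i 's/^PC=.*/PC=np.array([.5895,-.149]);PY=np.radians(-1.4)/' h.py; python3 - <<'E'
from h import *
go([*pan(-.037,.022),.12],-1.5)
E
```

```text
t 25.2 tcp [ 0.4479 -0.0372  0.0703] yawY -13.88 tilt x [-1.e-03 -2.e-04 -1.e+00] F [-0.11 -0.26 -0.85] open 0.551 q [-0.43  0.37  0.49  2.19 -0.29  0.64  0.03]
twist total (units .15) [-1.44   0.002  0.006]
after twist, travel total (units .03) [-1.656  3.581  2.87 ]
```

Emit:
{"method": "servo_tool", "body": {
  "travel": [
    [-0.8,0,0],
    [-0.86,0,0],
    [0,0,0],
    [0,0,0],
    [0,0.7,0.57],
    [0,0.7,0.57],
    [0,0.7,0.57],
    [0,0.7,0.57],
    [0,0.7,0.57],
    [0,0.08,0.02],
    [0,0,0],
    [0,0,0]
  ],
  "twist": [
    [0,0,0],
    [0,0,0],
    [-0.72,0,0],
    [-0.72,0,0],
    [0,0,0],
    [0,0,0],
    [0,0,0],
    [0,0,0],
    [0,0,0],
    [0,0,0],
    [0,0,0],
    [0,0,0]
  ],
  "fingers": [42,42,42,42,42,42,42,42,42,42,42,42]
}}

```text
time: 26.4
tcp_pos: [0.5524, -0.1253, 0.12]
orientation: [-0.506, -0.494, 0.507, -0.493]
ft_force: [0.2, 1.0, -0.9]
opening: 0.55
```

```bash
python3 - <<'E'
from h import *
go([*pan(-.037,.022),.026],-1.5)
w=snap('wrist','wrist10')
E
```

```text
t 26.4 tcp [ 0.5524 -0.1253  0.12  ] yawY -1.47 tilt x [-1.6e-03  6.0e-04 -1.0e+00] F [ 0.23  0.95 -0.9 ] open 0.55 q [-0.23  0.47  0.49  1.88 -0.28  0.86  0.37]
twist total (units .15) [ 0.003 -0.004  0.011]
after twist, travel total (units .03) [3.134 0.022 0.027]
```

View pics/wrist10.png

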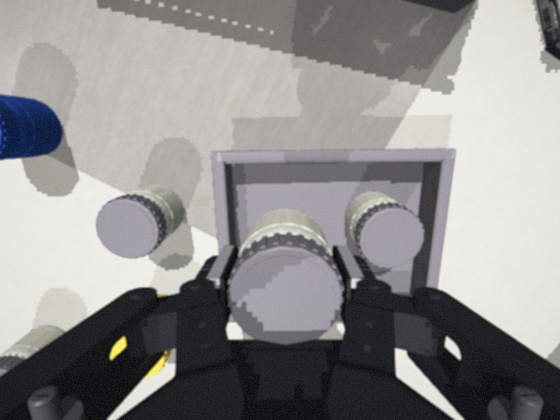

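Emit:
{"method": "servo_tool", "body": {
  "travel": [
    [0.7,0,0.02],
    [0.8,0,0],
    [0.8,0,0],
    [0.5,0,0],
    [0.25,0,0],
    [0.07,0,0],
    [0,0,0],
    [0,0,0]
  ],
  "twist": [
    [0,0,0],
    [0,0,0],
    [0,0,0],
    [0,0,0],
    [0,0,0],
    [0,0,0],
    [0,0,0],
    [0,0,0]
  ],
  "fingers": [42,42,42,42,42,42,42,42]
}}

```text
time: 27.25
tcp_pos: [0.554, -0.1267, 0.0279]
orientation: [0.507, 0.493, -0.506, 0.494]
ft_force: [-0.5, 0.1, -1.2]
opening: 0.549
```

Just above the floor; a hair lower, then release narrowly and rise.

Emit:
{"method": "servo_tool", "body": {
  "travel": [
    [0.05,0,0],
    [0,0,0],
    [0,0,0],
    [0,0,0],
    [-0.5,0,0],
    [-0.9,0,0],
    [-0.9,0,0],
    [-0.9,0,0],
    [-0.9,0,0],
    [0,0,0]
  ],
  "twist": [
    [0,0,0],
    [0,0,0],
    [0,0,0],
    [0,0,0],
    [0,0,0],
    [0,0,0],
    [0,0,0],
    [0,0,0],
    [0,0,0],
    [0,0,0]
  ],
  "fingers": [42,52,55,55,55,55,55,66,66,66]
}}

```text
time: 28.25
tcp_pos: [0.5556, -0.1274, 0.1532]
orientation: [0.508, 0.491, -0.505, 0.495]
ft_force: [0.7, -1.0, -0.2]
opening: 0.773
```

```bash
python3 - <<'E'
from h import *
d=snap('scene','scene8'); caps(d,(.25,.75),(-.35,.33),zlo=.05,zhi=.066)
go([.4375,-.1262,.12],-1.5)
go([.4375,-.1262,.12],76)
E
```

```text
[254. 191.] 209 z 0.0622 c 0.5428 0.1542 r 0.0795 mean [0.5636 0.1675 0.0619] bgr [89. 83. 80.]
[269. 219.] 235 z 0.0589 c 0.5559 0.0971 r 0.1482 mean [0.4838 0.0929 0.0578] bgr [89. 83. 81.]
[367. 216.] 207 z 0.0645 c 0.6282 -0.1344 r 0.0245 mean [ 0.6267 -0.1364  0.0634] bgr [125. 115. 117.]
[258. 219.] 148 z 0.065 c 0.4843 0.1118 r 0.0247 mean [0.4826 0.1106 0.0639] bgr [126. 116. 118.]
[352. 234.] 238 z 0.0642 c 0.5551 -0.1265 r 0.0247 mean [ 0.5543 -0.1261  0.063 ] bgr [126. 117. 119.]
[333. 267.] 275 z 0.0608 c 0.4375 -0.1268 r 0.0243 mean [ 0.4371 -0.1254  0.0596] bgr [133. 123. 125.]
[288. 284.] 291 z 0.0606 c 0.3431 -0.0515 r 0.0243 mean [ 0.3431 -0.0518  0.0595] bgr [179.  89.  29.]
[373. 289.] 298 z 0.0609 c 0.427 -0.2346 r 0.0241 mean [ 0.4275 -0.235   0.0597] bgr [  9. 182. 201.]
[366. 335.] 350 z 0.0607 c 0.3076 -0.2665 r 0.0246 mean [ 0.307  -0.2659  0.0594] bgr [134. 125. 126.]
t 28.3 tcp [ 0.5546 -0.1269  0.1513] yawY -1.5 tilt x [ 4.6e-03 -1.0e-04 -1.0e+00] F [ 0.38  0.39 -0.76] open 0.771 q [-0.25  0.43  0.51  1.85 -0.26  0.92  0.36]
twist total (units .15) [ 0.    -0.    -0.031]
after twist, travel total (units .03) [ 1.042 -3.904  0.077]
t 28.3 tcp [ 0.5546 -0.1269  0.1513] yawY -1.5 tilt x [ 4.6e-03 -1.0e-04 -1.0e+00] F [ 0.38  0.39 -0.76] open 0.771 q [-0.25  0.43  0.51  1.85 -0.26  0.92  0.36]
twist total (units .15) [-9.017  0.02  -0.026]
after twist, travel total (units .03) [ 1.042 -0.921 -3.795]
```

View pics/scene8.png

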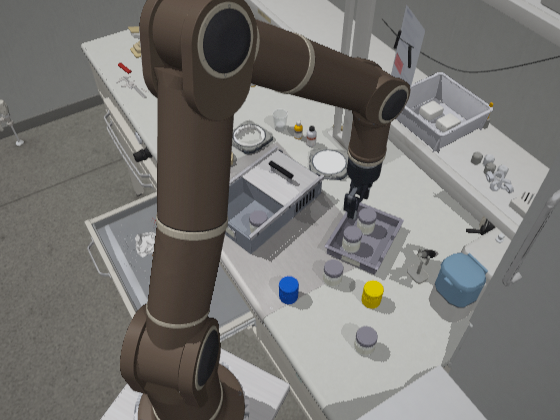

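Emit:
{"method": "servo_tool", "body": {
  "travel": [
    [0,-0.8,0],
    [0,-0.8,0],
    [0,-0.8,0],
    [0,-0.8,0],
    [0,-0.7,0.07],
    [0.9,0,0],
    [0.3,0,0],
    [0,0,0],
    [0,0,0]
  ],
  "twist": [
    [0,0,0],
    [0,0,0],
    [0,0,0],
    [0,0,0],
    [0,0,0],
    [0,0,0],
    [0,0,0],
    [0,0,0],
    [0,0,0]
  ],
  "fingers": [64,64,64,64,64,64,64,64,64]
}}

```text
time: 29.2
tcp_pos: [0.4366, -0.1258, 0.1126]
orientation: [-0.506, -0.494, 0.507, -0.493]
ft_force: [0.3, 0.3, -0.9]
opening: 0.75
```

```bash
python3 - <<'E'
from h import *
w=snap('wrist','wrist11'); caps(w,(.3,.75),(-.35,.33),zlo=.05,zhi=.066)
go([.4375,-.1265,.019],-1.5)
E
```

```text
[136. 120.] 4679 z 0.06 c 0.3421 -0.0536 r 0.0242 mean [ 0.3431 -0.0532  0.0593] bgr [211. 103.  57.]
[452. 223.] 4046 z 0.0639 c 0.5526 -0.1272 r 0.0243 mean [ 0.5519 -0.1262  0.0633] bgr [146. 138. 141.]
[286. 226.] 3463 z 0.06 c 0.437 -0.1275 r 0.0241 mean [ 0.4369 -0.1263  0.0594] bgr [163. 154. 158.]
[540. 234.] 2412 z 0.0637 c 0.6236 -0.1375 r 0.0234 mean [ 0.6148 -0.1381  0.063 ] bgr [118. 112. 115.]
[278. 335.] 613 z 0.0594 c 0.4282 -0.2211 r 0.0179 mean [ 0.4289 -0.2168  0.0584] bgr [ 46. 120. 139.]
[139. 384.] 1174 z 0.06 c 0.3096 -0.2654 r 0.0211 mean [ 0.3127 -0.2604  0.0594] bgr [134. 127. 129.]
t 29.25 tcp [ 0.4369 -0.1258  0.1128] yawY -1.49 tilt x [ 0.e+00 -4.e-04 -1.e+00] F [ 0.31 -0.11 -0.3 ] open 0.746 q [-0.27  0.3   0.53  2.15 -0.22  0.74  0.38]
twist total (units .15) [ 0.001  0.002 -0.   ]
after twist, travel total (units .03) [3.127 0.022 0.021]
```

View pics/wrist11.png

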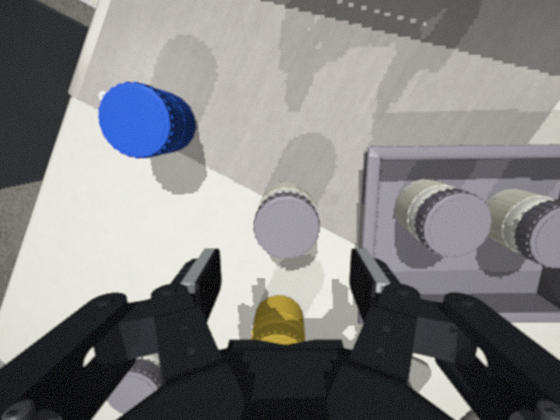

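Emit:
{"method": "servo_tool", "body": {
  "travel": [
    [0.8,0,0.02],
    [0.8,0,0],
    [0.8,0,0],
    [0.5,0,0],
    [0.2,0,0],
    [0,0,0],
    [0,0,0],
    [0,0,0],
    [0,0,0],
    [0,0,0]
  ],
  "twist": [
    [0,0,0],
    [0,0,0],
    [0,0,0],
    [0,0,0],
    [0,0,0],
    [0,0,0],
    [0,0,0],
    [0,0,0],
    [0,0,0],
    [0,0,0]
  ],
  "fingers": [64,64,64,64,64,64,42,42,42,42]
}}

```text
time: 30.25
tcp_pos: [0.4372, -0.1265, 0.0205]
orientation: [0.507, 0.493, -0.506, 0.494]
ft_force: [-0.8, -0.4, 7.4]
opening: 0.553
```

Emit:
{"method": "servo_tool", "body": {
  "travel": [
    [-0.3,0,0],
    [-0.5,0,0],
    [-0.5,0,0],
    [-0.4,0,0],
    [0,0,0],
    [0,0,0],
    [0,0,0]
  ],
  "twist": [
    [0,0,0],
    [0,0,0],
    [0,0,0],
    [0,0,0],
    [0,0,0],
    [0,0,0],
    [0,0,0]
  ],
  "fingers": [42,42,42,42,42,42,42]
}}

```text
time: 30.95
tcp_pos: [0.4359, -0.126, 0.07]
orientation: [-0.506, -0.494, 0.507, -0.493]
ft_force: [-0.8, -0.2, -4.7]
opening: 0.552
```

Emit:
{"method": "servo_tool", "body": {
  "travel": [
    [0,0,0],
    [0,0,0]
  ],
  "twist": [
    [0,0,0],
    [0,0,0]
  ],
  "fingers": [42,42]
}}

```text
time: 31.15
tcp_pos: [0.436, -0.1263, 0.07]
orientation: [-0.506, -0.494, 0.507, -0.493]
ft_force: [-0.1, -0.5, -5.0]
opening: 0.549
```

```bash
python3 - <<'E'
from h import *
t=st(-.072,.044); print(t)
go([*t,.17],-13.9)
E
```

```text
[0.50858828 0.20041465]
t 31.15 tcp [ 0.436  -0.1263  0.07  ] yawY -1.5 tilt x [-0.0011 -0.     -1.    ] F [-0.09 -0.46 -5.03] open 0.549 q [-0.23  0.38  0.49  2.18 -0.3   0.64  0.45]
twist total (units .15) [1.443e+00 1.000e-03 7.000e-03]
after twist, travel total (units .03) [ -3.333  -0.266 -11.152]
```

Emit:
{"method": "servo_tool", "body": {
  "travel": [
    [-0.8,0,0],
    [-0.9,0,0],
    [-0.9,0,0],
    [-0.73,0,0],
    [0,0,0],
    [0,0,0],
    [0,-0.02,-0.5],
    [0,-0.02,-0.9],
    [0,-0.02,-0.9],
    [0,-0.02,-0.9],
    [0,-0.02,-0.9],
    [0,-0.02,-0.9],
    [0,-0.02,-0.9],
    [0,-0.02,-0.9],
    [0,-0.02,-0.9],
    [0,-0.02,-0.9],
    [0,-0.02,-0.9],
    [0,-0.02,-0.9],
    [0,0,-0.7],
    [0,0,0]
  ],
  "twist": [
    [0,0,0],
    [0,0,0],
    [0,0,0],
    [0,0,0],
    [0.72,0,0],
    [0.72,0,0],
    [0,0,0],
    [0,0,0],
    [0,0,0],
    [0,0,0],
    [0,0,0],
    [0,0,0],
    [0,0,0],
    [0,0,0],
    [0,0,0],
    [0,0,0],
    [0,0,0],
    [0,0,0],
    [0,0,0],
    [0,0,0]
  ],
  "fingers": [42,42,42,42,42,42,42,42,42,42,42,42,42,42,42,42,42,42,42,42]
}}

```text
time: 33.15
tcp_pos: [0.5092, 0.2024, 0.1697]
orientation: [0.556, 0.437, -0.556, 0.437]
ft_force: [-0.5, 1.3, -5.2]
opening: 0.551
```

```bash
python3 - <<'E'
from h import *
w=snap('wrist','wrist12')
go([.5090,.2005,.028],-13.9)
E
```

```text
t 33.2 tcp [0.509  0.2001 0.1697] yawY -13.73 tilt x [-8.e-04 -6.e-04 -1.e+00] F [-0.53 -0.38 -4.87] open 0.548 q [-0.81  0.36  0.44  1.88 -0.19  0.94 -0.52]
twist total (units .15) [0.019 0.005 0.004]
after twist, travel total (units .03) [ 4.724e+00 -3.000e-03 -1.300e-02]
```

View pics/wrist12.png

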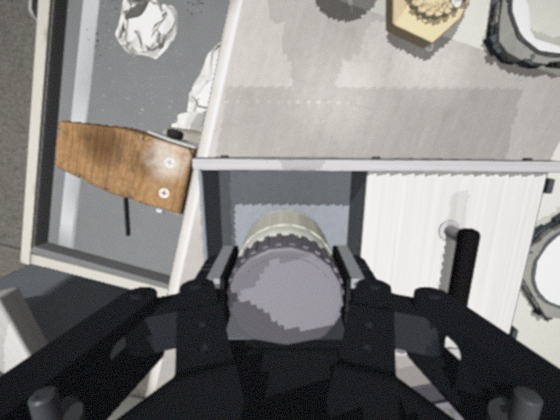

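Emit:
{"method": "servo_tool", "body": {
  "travel": [
    [0.8,0,0],
    [0.9,0,0],
    [0.9,0,0],
    [0.9,0,0],
    [0.6,0,0],
    [0.4,0,0],
    [0.2,0,0],
    [0,0,0],
    [0,0,0]
  ],
  "twist": [
    [0,0,0],
    [0,0,0],
    [0,0,0],
    [0,0,0],
    [0,0,0],
    [0,0,0],
    [0,0,0],
    [0,0,0],
    [0,0,0]
  ],
  "fingers": [42,42,42,42,42,42,42,42,42]
}}

```text
time: 34.1
tcp_pos: [0.5098, 0.1987, 0.0301]
orientation: [0.557, 0.436, -0.556, 0.436]
ft_force: [-0.0, -0.1, -5.2]
opening: 0.55
```

Emit:
{"method": "servo_tool", "body": {
  "travel": [
    [0.03,0,0],
    [0,0,0]
  ],
  "twist": [
    [0,0,0],
    [0,0,0]
  ],
  "fingers": [42,42]
}}

```text
time: 34.3
tcp_pos: [0.5095, 0.199, 0.0291]
orientation: [0.557, 0.436, -0.556, 0.436]
ft_force: [0.7, 0.0, -4.7]
opening: 0.547
```

Emit:
{"method": "servo_tool", "body": {
  "travel": [
    [0.05,0,0],
    [0,0,0],
    [0,0,0],
    [0,0,0],
    [0,0,0],
    [-0.6,0,0],
    [-0.9,0,0],
    [-0.9,0,0],
    [-0.9,0,0],
    [-0.9,0,0],
    [-0.6,0,0],
    [0,0,0]
  ],
  "twist": [
    [0,0,0],
    [0,0,0],
    [0,0,0],
    [0,0,0],
    [0,0,0],
    [0,0,0],
    [0,0,0],
    [0,0,0],
    [0,0,0],
    [0,0,0],
    [0,0,0],
    [0,0,0]
  ],
  "fingers": [42,42,54,62,66,66,66,66,66,66,66,66]
}}

```text
time: 35.5
tcp_pos: [0.5108, 0.1994, 0.1738]
orientation: [0.559, 0.436, -0.555, 0.436]
ft_force: [-0.7, 1.2, -0.6]
opening: 0.77
```

```bash
python3 - <<'E'
from h import *
d=snap('scene','scene9'); caps(d,(.25,.75),(-.35,.33),zlo=.05,zhi=.068)
w=snap('wrist','wrist13');caps(w,(.25,.75),(-.35,.33),zlo=.05,zhi=.068)
for y in (-13.9,-43.9,-40): go([.3076,-.2665,.2],y)
E
```

```text
[242. 192.] 336 z 0.0649 c 0.5041 0.1665 r 0.0988 mean [0.542  0.1946 0.0646] bgr [86. 80. 77.]
[253. 218.] 369 z 0.0629 c 0.559 0.1413 r 0.1591 mean [0.4516 0.148  0.0629] bgr [95. 88. 86.]
[235. 200.] 206 z 0.0657 c 0.5083 0.1995 r 0.0255 mean [0.5087 0.1995 0.0648] bgr [119. 109. 111.]
[367. 215.] 238 z 0.0655 c 0.628 -0.1352 r 0.0245 mean [ 0.6268 -0.1371  0.0644] bgr [121. 112. 114.]
[258. 218.] 212 z 0.0668 c 0.4825 0.1131 r 0.0241 mean [0.4828 0.112  0.0655] bgr [99. 91. 92.]
[352. 234.] 258 z 0.0648 c 0.5545 -0.1251 r 0.0246 mean [ 0.5537 -0.1265  0.0638] bgr [86. 79. 80.]
[288. 284.] 289 z 0.0605 c 0.3429 -0.0519 r 0.0238 mean [ 0.3431 -0.0521  0.0595] bgr [174.  86.  27.]
[373. 289.] 299 z 0.0607 c 0.4267 -0.2343 r 0.0242 mean [ 0.4273 -0.2344  0.0597] bgr [  6. 125. 144.]
[366. 335.] 353 z 0.0606 c 0.3071 -0.2664 r 0.0243 mean [ 0.3069 -0.2664  0.0594] bgr [90. 83. 84.]
[205. 207.] 462 z 0.0647 c 0.4412 0.2143 r 0.0373 mean [0.4413 0.2156 0.0645] bgr [64. 61. 60.]
[358. 207.] 330 z 0.0615 c 0.5726 0.1805 r 0.0373 mean [0.5729 0.1812 0.061 ] bgr [72. 70. 68.]
[283. 207.] 22
[... 302 characters left out ...]
 0.36  0.45  1.88 -0.19  0.94 -0.52]
twist total (units .15) [ 0.005 -0.005 -0.003]
after twist, travel total (units .03) [-0.963 -2.795 16.673]
t 35.6 tcp [0.5092 0.1989 0.1711] yawY -13.86 tilt x [ 6.e-04  7.e-04 -1.e+00] F [-0.1  -0.35 -0.75] open 0.774 q [-0.82  0.36  0.45  1.88 -0.19  0.94 -0.52]
twist total (units .15) [ 3.495e+00 -6.000e-03 -1.000e-03]
after twist, travel total (units .03) [-0.963  5.916 15.837]
t 35.6 tcp [0.5092 0.1989 0.1711] yawY -13.86 tilt x [ 6.e-04  7.e-04 -1.e+00] F [-0.1  -0.35 -0.75] open 0.774 q [-0.82  0.36  0.45  1.88 -0.19  0.94 -0.52]
twist total (units .15) [ 3.042e+00 -6.000e-03 -2.000e-03]
after twist, travel total (units .03) [-0.963  4.825 16.203]
```

View pics/scene9.png

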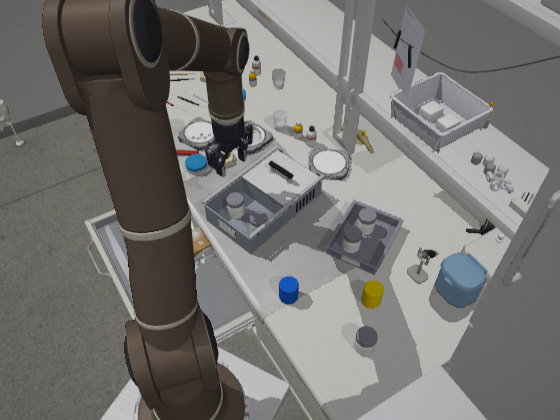

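View pics/wrist13.png

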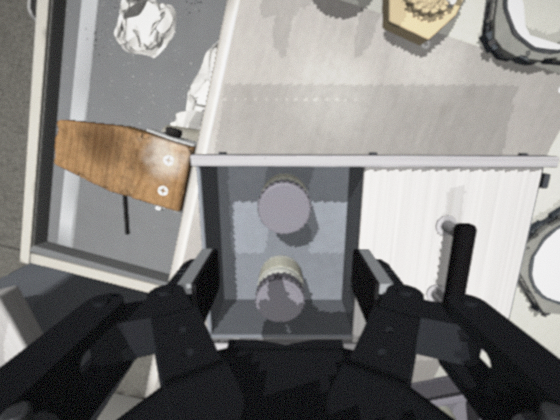

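Emit:
{"method": "servo_tool", "body": {
  "travel": [
    [0,0,0.6],
    [0,0,0.93],
    [0,0,0.93],
    [0,0,0.93],
    [0,0,0.93],
    [0,0,0.93],
    [0,0,0.93],
    [0,0,0.93],
    [0,0,0.93],
    [0,0,0.93],
    [0,0,0.93],
    [0,0,0.93],
    [0,0,0.93],
    [0,0,0.93],
    [0,0,0.93],
    [0,0,0.93],
    [0,0,0.93],
    [0,0,0.93],
    [0,0,0.26],
    [0,0,0]
  ],
  "twist": [
    [0,0,0],
    [0,0,0],
    [0,0,0],
    [0,0,0],
    [0,0,0],
    [0,0,0],
    [0,0,0],
    [0,0,0],
    [0,0,0],
    [0,0,0],
    [0,0,0],
    [0,0,0],
    [0,0,0],
    [0,0,0],
    [0,0,0],
    [0,0,0],
    [0,0,0],
    [0,0,0],
    [0,0,0],
    [0,0,0]
  ],
  "fingers": [70,70,70,70,70,70,70,70,70,70,70,70,70,70,70,70,70,70,70,70]
}}

```text
time: 37.6
tcp_pos: [0.3876, -0.2878, 0.1702]
orientation: [-0.557, -0.435, 0.558, -0.435]
ft_force: [0.4, 0.8, -0.3]
opening: 0.825
```

Emit:
{"method": "servo_tool", "body": {
  "travel": [
    [0,-0.6,0],
    [0,-0.8,0],
    [0,-0.8,0],
    [0,-0.6,0],
    [0.8,0,0],
    [0.8,0,0],
    [0,0,0],
    [0,0,0]
  ],
  "twist": [
    [0,0,0],
    [0,0,0],
    [0,0,0],
    [0,0,0],
    [0,0,0],
    [0,0,0],
    [0,0,0],
    [0,0,0]
  ],
  "fingers": [70,70,70,70,70,70,70,70]
}}

```text
time: 38.4
tcp_pos: [0.3074, -0.2659, 0.1229]
orientation: [-0.556, -0.437, 0.557, -0.436]
ft_force: [0.3, 0.5, 1.0]
opening: 0.821
```

```bash
python3 - <<'E'
from h import *
w=snap('wrist','wrist14');caps(w,(.25,.75),(-.35,.33),zlo=.05,zhi=.068)
go([.3073,-.2665,.019],-13.9)
E
```

```text
[443. 139.] 4088 z 0.0599 c 0.4267 -0.236 r 0.0243 mean [ 0.4257 -0.2351  0.0593] bgr [ 75. 193. 209.]
[284. 222.] 3143 z 0.06 c 0.3062 -0.2683 r 0.0241 mean [ 0.3065 -0.2671  0.0594] bgr [133. 126. 129.]
t 38.45 tcp [ 0.308  -0.2663  0.1235] yawY -13.83 tilt x [-3.e-04  1.e-04 -1.e+00] F [0.14 0.71 0.01] open 0.822 q [-0.03  0.22  0.72  2.25 -0.21  0.74  0.59]
twist total (units .15) [0.008 0.    0.002]
after twist, travel total (units .03) [ 3.482 -0.02   0.01 ]
```

View pics/wrist14.png

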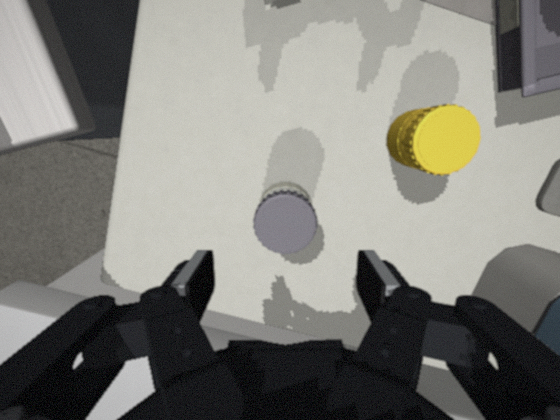

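Emit:
{"method": "servo_tool", "body": {
  "travel": [
    [0.8,-0.04,0],
    [0.8,0,0],
    [0.8,0,0],
    [0.7,0,0],
    [0.35,0,0],
    [0,0,0],
    [0,0,0],
    [0,0,0],
    [0,0,0],
    [0,0,0],
    [0,0,0]
  ],
  "twist": [
    [0,0,0],
    [0,0,0],
    [0,0,0],
    [0,0,0],
    [0,0,0],
    [0,0,0],
    [0,0,0],
    [0,0,0],
    [0,0,0],
    [0,0,0],
    [0,0,0]
  ],
  "fingers": [70,70,70,70,70,70,70,42,42,42,42],
  "squeeze": 50
}}

```text
time: 39.55
tcp_pos: [0.3073, -0.2666, 0.0206]
orientation: [0.557, 0.435, -0.556, 0.437]
ft_force: [-1.3, 1.2, 10.5]
opening: 0.553
```

Emit:
{"method": "servo_tool", "body": {
  "travel": [
    [-0.3,0,0],
    [-0.5,0,0],
    [-0.5,0,0],
    [-0.4,0,0],
    [0,0,0],
    [0,0,0],
    [0,0,0]
  ],
  "twist": [
    [0,0,0],
    [0,0,0],
    [0,0,0],
    [0,0,0],
    [0,0,0],
    [0,0,0],
    [0,0,0]
  ],
  "fingers": [42,42,42,42,42,42,42]
}}

```text
time: 40.25
tcp_pos: [0.3063, -0.2659, 0.0701]
orientation: [-0.557, -0.436, 0.557, -0.436]
ft_force: [-1.0, 0.3, -4.8]
opening: 0.551
```

Emit:
{"method": "servo_tool", "body": {
  "travel": [
    [0,0,0],
    [0,0,0]
  ],
  "twist": [
    [0,0,0],
    [0,0,0]
  ],
  "fingers": [42,42]
}}

```text
time: 40.45
tcp_pos: [0.3062, -0.2662, 0.0701]
orientation: [-0.557, -0.436, 0.557, -0.436]
ft_force: [0.0, 0.2, -4.5]
opening: 0.548
```

```bash
python3 - <<'E'
from h import *
SCn=np.array([.5675,.1395]);Y=np.radians(-13.9);c,s=np.cos(Y),np.sin(Y);Rt=np.array([[c,s],[-s,c]])
for n,p in dict(F=(.4828,.1122),B=(.5083,.199)).items(): print(n,Rt@(np.array(p)-SCn)+[.072,0])
w=load('wrist13')
# well inner corners at wall-top
for (u,v,z) in [(201,168,.068),(362,168,.068),(215,300,.006),(355,338,.068),(213,338,.068)]:
    print((u,v),Rt@(ray(w,u,v,z)[:2]-SCn)+[.072,0])
t=SCn+Rt.T@np.array([-.072-.038,-.001]); print(t)
go([*t,.19],-13.9)
go([*t,.19],76.1)
E
```

```text
F [-0.00366146 -0.04684788]
B [0.00024002 0.04353613]
(201, 168) [-0.06774325  0.07781293]
(362, 168) [0.06573201 0.07806979]
(215, 300) [-0.07949125 -0.08396471]
(355, 338) [ 0.07026932 -0.08689911]
(213, 338) [-0.06770371 -0.08699821]
[0.46048096 0.16495437]
t 40.45 tcp [ 0.3062 -0.2662  0.0701] yawY -13.88 tilt x [-1.e-03  3.e-04 -1.e+00] F [ 0.02  0.15 -4.48] open 0.548 q [ 0.05  0.33  0.66  2.3  -0.36  0.61  0.73]
twist total (units .15) [ 0.002 -0.     0.007]
after twist, travel total (units .03) [ -3.997   1.538 -15.187]
t 40.45 tcp [ 0.3062 -0.2662  0.0701] yawY -13.88 tilt x [-1.e-03  3.e-04 -1.e+00] F [ 0.02  0.15 -4.48] open 0.548 q [ 0.05  0.33  0.66  2.3  -0.36  0.61  0.73]
twist total (units .15) [-1.047e+01 -6.000e-03  5.000e-03]
after twist, travel total (units .03) [-3.997 15.187  1.538]
```

```bash
python3 - <<'E'
from h import *
SCn=np.array([.5675,.1395]);Y=np.radians(-13.9);c,s=np.cos(Y),np.sin(Y);Rt=np.array([[c,s],[-s,c]])
t=SCn+Rt.T@np.array([-.072+.036,-.002]); print(t)
go([*t,.19],-13.9)
E
```

```text
[0.53207375 0.14620678]
t 40.45 tcp [ 0.3062 -0.2662  0.0701] yawY -13.88 tilt x [-1.e-03  3.e-04 -1.e+00] F [ 0.02  0.15 -4.48] open 0.548 q [ 0.05  0.33  0.66  2.3  -0.36  0.61  0.73]
twist total (units .15) [ 0.002 -0.     0.007]
after twist, travel total (units .03) [ -3.997   4.005 -15.154]
```

Emit:
{"method": "servo_tool", "body": {
  "travel": [
    [-0.8,0,0],
    [-0.8,0,0],
    [-0.8,0,0],
    [-0.8,0,0],
    [-0.8,0,0],
    [0,0.8,0],
    [0,0.8,0],
    [0,0.8,-0.2],
    [0,0.8,-0.4],
    [0,0.8,-0.5],
    [0,0,-0.9],
    [0,0,-0.9],
    [0,0,-0.9],
    [0,0,-0.9],
    [0,0,-0.9],
    [0,0,-0.9],
    [0,0,-0.9],
    [0,0,-0.9],
    [0,0,-0.9],
    [0,0,-0.9]
  ],
  "twist": [
    [0,0,0],
    [0,0,0],
    [0,0,0],
    [0,0,0],
    [0,0,0],
    [0,0,0],
    [0,0,0],
    [0,0,0],
    [0,0,0],
    [0,0,0],
    [0,0,0],
    [0,0,0],
    [0,0,0],
    [0,0,0],
    [0,0,0],
    [0,0,0],
    [0,0,0],
    [0,0,0],
    [0,0,0],
    [0,0,0]
  ],
  "fingers": [42,42,42,42,42,42,42,42,42,42,42,42,42,42,42,42,42,42,42,42]
}}

```text
time: 42.45
tcp_pos: [0.4954, 0.0, 0.1899]
orientation: [-0.556, -0.436, 0.557, -0.436]
ft_force: [0.8, -0.4, -5.5]
opening: 0.551
```

Emit:
{"method": "servo_tool", "body": {
  "travel": [
    [0,0,-0.9],
    [0,0,-0.9],
    [0,0,-0.9],
    [0,0,-0.9],
    [0,0,-0.9],
    [0,0,-0.5],
    [0,0,0],
    [0,0,0],
    [0,0,0],
    [0,0,0],
    [0,0,0],
    [0,0,0],
    [0,0,0],
    [0,0,0],
    [0,0,0],
    [0,0,0],
    [0,0,0],
    [0,0,0],
    [0,0,0],
    [0,0,0]
  ],
  "twist": [
    [0,0,0],
    [0,0,0],
    [0,0,0],
    [0,0,0],
    [0,0,0],
    [0,0,0],
    [-0.8,0,0],
    [-0.8,0,0],
    [-0.8,0,0],
    [-0.8,0,0],
    [-0.8,0,0],
    [-0.8,0,0],
    [-0.8,0,0],
    [-0.8,0,0],
    [-0.8,0,0],
    [-0.8,0,0],
    [-0.8,0,0],
    [-0.8,0,0],
    [-0.8,0,0],
    [0,0,0]
  ],
  "fingers": [42,42,42,42,42,42,42,42,42,42,42,42,42,42,42,42,42,42,42,42]
}}

```text
time: 44.45
tcp_pos: [0.5314, 0.1437, 0.1899]
orientation: [0.089, 0.702, -0.089, 0.701]
ft_force: [-0.6, -0.3, -3.8]
opening: 0.555
```

```bash
python3 - <<'E'
from h import *
go([.5321,.1462,.030],76.1)
d=snap('scene','scene10'); caps(d,(.25,.75),(-.35,.33),zlo=.05,zhi=.068)
w=snap('wrist','wrist15')
E
```

```text
t 44.45 tcp [0.5314 0.1437 0.1899] yawY 75.55 tilt x [-1.1e-03 -6.0e-04 -1.0e+00] F [-0.55 -0.31 -3.78] open 0.555 q [-0.54  0.33  0.24  1.84 -0.09  0.99  1.05]
twist total (units .15) [-0.064 -0.006  0.006]
after twist, travel total (units .03) [5.332e+00 8.600e-02 3.000e-03]
[245. 204.] 913 z 0.0652 c 0.5443 0.1427 r 0.1467 mean [0.5031 0.1903 0.065 ] bgr [98. 91. 89.]
[367. 216.] 237 z 0.0645 c 0.6283 -0.1355 r 0.0262 mean [ 0.6275 -0.1359  0.0636] bgr [120. 111. 113.]
[257. 218.] 197 z 0.0664 c 0.482 0.1126 r 0.0245 mean [0.4825 0.1121 0.0652] bgr [127. 117. 119.]
[352. 234.] 252 z 0.0649 c 0.5533 -0.1263 r 0.0246 mean [ 0.5533 -0.1261  0.0639] bgr [87. 80. 82.]
[288. 284.] 291 z 0.0608 c 0.3413 -0.0516 r 0.0243 mean [ 0.3421 -0.0524  0.0597] bgr [177.  87.  28.]
[373. 289.] 296 z 0.061 c 0.4275 -0.2335 r 0.0238 mean [ 0.4281 -0.2341  0.06  ] bgr [  8. 143. 162.]
```

View pics/wrist15.png

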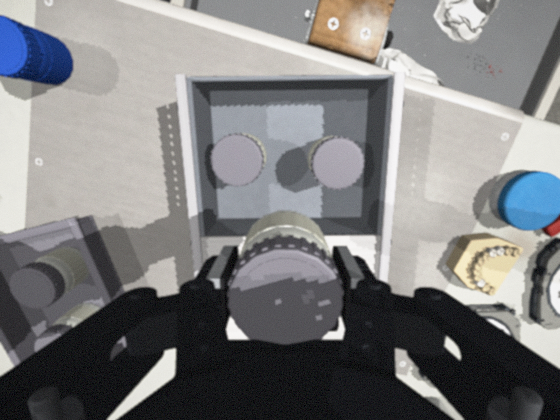

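View pics/scene10.png

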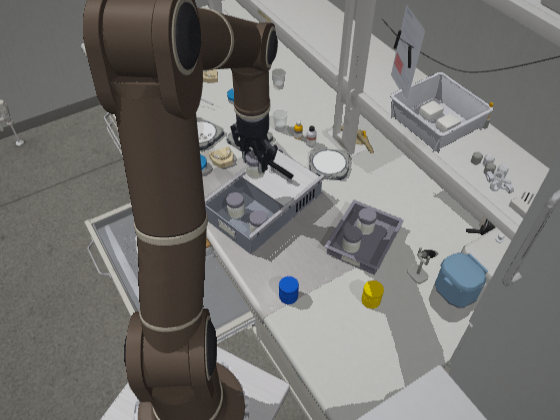

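```bash
python3 - <<'E'
from h import *
w=load('wrist15'); W=pts(w)
m=(W[...,2]>.222)&(W[...,2]<.24)
n,l,s,c=cv2.connectedComponentsWithStats(m.astype(np.uint8)); i=1+np.argmax(s[1:,4]); P=W[l==i]
e=P[:,:2]; print(c[i],s[i,4],cv2.minEnclosingCircle(e.astype(np.float32)),P.mean(0))
SCn=np.array([.5675,.1395]);Y=np.radians(-13.9);cc,ss=np.cos(Y),np.sin(Y);Rt=np.array([[cc,ss],[-ss,cc]])
print(Rt@(np.array([.5314,.1437])-SCn)+[.072,0])
for v in range(195,250,6): print(v,[ (Rt@(W[v,u,:2]-SCn)+[.072,0]).round(4).tolist()+[W[v,u,2].round(4)] for u in (213,370)])
# F,B from this view at cap top
for u,v in [(237,158),(338,162)]: print(Rt@(ray(w,u,v,.064)[:2]-SCn)+[.072,0])
E
```

```text
[284.38697963 292.91204606] 11290 ((0.521391749382019, 0.14594542980194092), 0.037395771592855453) [0.52821249 0.14391264 0.22887248]
[ 0.03594818 -0.00459522]
195 [[0.0373, -0.082, np.float64(0.0222)], [0.035, 0.0797, np.float64(0.0417)]]
201 [[0.0434, -0.0821, np.float64(0.024)], [0.0412, 0.0802, np.float64(0.0415)]]
207 [[0.0496, -0.0822, np.float64(0.0255)], [0.0468, 0.0798, np.float64(0.044)]]
213 [[0.0557, -0.0822, np.float64(0.0276)], [0.0528, 0.08, np.float64(0.0446)]]
219 [[0.0615, -0.0819, np.float64(0.0305)], [0.0587, 0.08, np.float64(0.046)]]
225 [[0.0674, -0.0818, np.float64(0.0328)], [0.0648, 0.0802, np.float64(0.0468)]]
231 [[0.0675, -0.0773, np.float64(0.052)], [0.0681, 0.078, np.float64(0.0556)]]
237 [[0.0656, -0.072, np.float64(0.0744)], [0.0672, 0.0727, np.float64(0.0748)]]
243 [[0.0716, -0.0725, np.float64(0.0742)], [0.0731, 0.0731, np.float64(0.0747)]]
249 [[0.0767, -0.0723, np.float64(0.0764)], [0.0787, 0.0732, np.float64(0.0756)]]
[-0.00522725 -0.04759509]
[-0.00057575  0.04279937]
```

Emit:
{"method": "servo_tool", "body": {
  "travel": [
    [0,0.08,-0.06],
    [0.8,0,0],
    [0.9,0,0],
    [0.9,0,0],
    [0.9,0,0],
    [0.8,0,0],
    [0.6,0,0],
    [0.4,0,0],
    [0,0,0],
    [0,0,0]
  ],
  "twist": [
    [-0.06,0,0],
    [0,0,0],
    [0,0,0],
    [0,0,0],
    [0,0,0],
    [0,0,0],
    [0,0,0],
    [0,0,0],
    [0,0,0],
    [0,0,0]
  ],
  "fingers": [42,42,42,42,42,42,42,42,42,42]
}}

```text
time: 45.55
tcp_pos: [0.5309, 0.1476, 0.0319]
orientation: [0.086, 0.702, -0.086, 0.702]
ft_force: [0.2, -0.6, -3.4]
opening: 0.551
```

```bash
python3 - <<'E'
from h import *
go([.5302,.1467,.030],76.1)
w=snap('wrist','wrist16')
E
```

```text
t 45.55 tcp [0.5309 0.1476 0.0319] yawY 76.01 tilt x [ 5.e-04  1.e-04 -1.e+00] F [ 0.16 -0.56 -3.37] open 0.551 q [-0.5   0.54  0.19  1.96 -0.16  0.65  1.11]
twist total (units .15) [-0.011  0.003 -0.001]
after twist, travel total (units .03) [ 0.064 -0.036 -0.014]
```

View pics/wrist16.png

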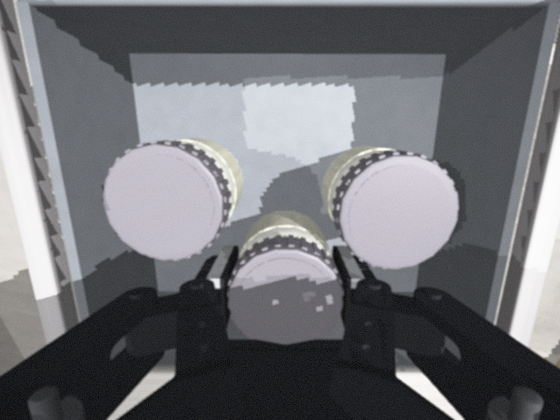

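Emit:
{"method": "servo_tool", "body": {
  "travel": [
    [0.06,0,0],
    [0.04,0,0],
    [0,0,0],
    [0,0,0]
  ],
  "twist": [
    [0,0,0],
    [0,0,0],
    [0,0,0],
    [0,0,0]
  ],
  "fingers": [42,42,42,42]
}}

```text
time: 46.0
tcp_pos: [0.5306, 0.1475, 0.0287]
orientation: [0.086, 0.702, -0.086, 0.702]
ft_force: [0.3, 0.1, -5.6]
opening: 0.548
```

Emit:
{"method": "servo_tool", "body": {
  "travel": [
    [0.05,0,0],
    [0,0,0],
    [0,0,0],
    [0,0,0],
    [0,0,0],
    [-0.5,0,0],
    [-0.9,0,0],
    [-0.9,0,0],
    [-0.9,0,0],
    [-0.9,0,0],
    [-0.9,0,0],
    [0,0,0]
  ],
  "twist": [
    [0,0,0],
    [0,0,0],
    [0,0,0],
    [0,0,0],
    [0,0,0],
    [0,0,0],
    [0,0,0],
    [0,0,0],
    [0,0,0],
    [0,0,0],
    [0,0,0],
    [0,0,0]
  ],
  "fingers": [42,42,50,54,56,56,56,56,56,56,56,56]
}}

```text
time: 47.2
tcp_pos: [0.5328, 0.1481, 0.181]
orientation: [0.087, 0.7, -0.085, 0.704]
ft_force: [0.1, 0.8, -0.3]
opening: 0.652
```

```bash
python3 - <<'E'
from h import *
go([*st(.066,0),.21],76.1)
w=snap('wrist','wrist17');caps(w,(.25,.75),(-.35,.33),zlo=.05,zhi=.068)
d=snap('scene','scene11'); caps(d,(.25,.75),(-.35,.33),zlo=.05,zhi=.068)
E
```

```text
t 47.2 tcp [0.5328 0.1481 0.181 ] yawY 76.02 tilt x [ 0.0065  0.0028 -1.    ] F [ 0.11  0.75 -0.3 ] open 0.652 q [-0.55  0.34  0.24  1.85 -0.1   0.96  1.06]
twist total (units .15) [-0.01   0.037 -0.028]
after twist, travel total (units .03) [-0.965  0.018  3.393]
[ 8. 43.] 864 z 0.0595 c 0.3491 -0.0419 r 0.0201 mean [ 0.3515 -0.0369  0.0586] bgr [138.  65.  33.]
[284. 163.] 3665 z 0.0646 c 0.4971 0.1564 r 0.1062 mean [0.4967 0.156  0.0643] bgr [78. 75. 73.]
[229. 159.] 2385 z 0.0661 c 0.4829 0.1103 r 0.024 mean [0.4824 0.1108 0.0654] bgr [159. 151. 154.]
[333. 163.] 2348 z 0.066 c 0.5086 0.1974 r 0.0241 mean [0.5079 0.197  0.0654] bgr [164. 155. 159.]
[282. 201.] 2145 z 0.066 c 0.5313 0.146 r 0.024 mean [0.5304 0.1463 0.0654] bgr [157. 148. 152.]
[ 23. 286.] 1984 z 0.0641 c 0.5543 -0.1263 r 0.0247 mean [ 0.5537 -0.1235  0.0634] bgr [83. 78. 80.]
[ 35. 339.] 521 z 0.0639 c 0.6181 -0.1411 r 0.0207 mean [ 0.6126 -0.1408  0.0632] bgr [109. 102. 105.]
[251. 207.] 1089 z 0.0658 c 0.5607 0.1383 r 0.1609 mean [0.5029 0.1494 0.0652] bgr [104.  96.  95.]
[235. 200.] 205 z 0.0661 c 0.5091 0.1976 r 0.0257 mean [0.5085 0.1986 0.0651] bgr [120. 110. 112.]
[367. 215.] 240 z 0.0653 c 0.6274 -0.1359 r 0.0237 mean [ 0.627  -0.1356  0.064 ] bgr [122. 112. 114.]
[352. 234.] 255 z 0.065 c 0.5542 -0.1281 r 0.0252 mean [ 0.5537 -0.1259  0.064 ] bgr [87. 80. 81.]
[288. 284.] 293 z 0.0612 c 0.3422 -0.0515 r 0.0241 mean [ 0.3423 -0.0517  0.0602] bgr [176.  87.  28.]
[373. 289.] 292 z 0.0608 c 0.4265 -0.2338 r 0.0244 mean [ 0.4274 -0.2335  0.0598] bgr [  7. 135. 154.]
```

View pics/wrist17.png

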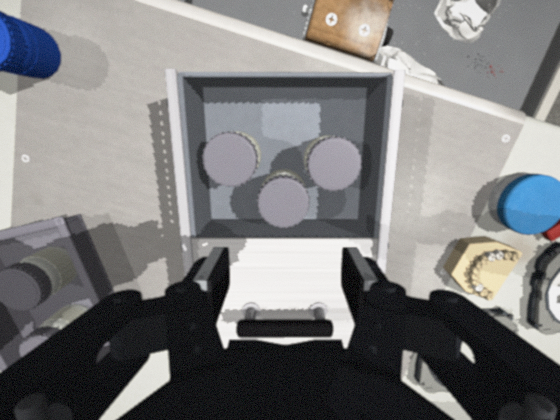

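View pics/scene11.png

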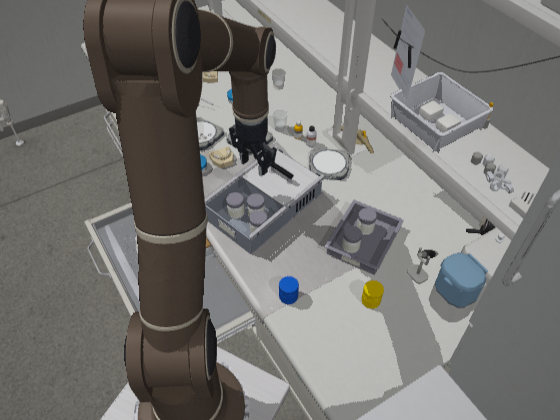

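Emit:
{"method": "servo_tool", "body": {
  "travel": [
    [-0.96,0,0],
    [0,0,0],
    [0,0,0],
    [0,0,0],
    [0,0,0],
    [0,0,0],
    [0,0,0],
    [0,0,0],
    [0,0,0],
    [0,0,0],
    [0,0,0],
    [0,0,0],
    [0,0,0],
    [0,0,0],
    [0,0.8,0],
    [0,0.9,0],
    [0,0.9,0],
    [0,0.75,0],
    [0,0,0]
  ],
  "twist": [
    [0,0,0],
    [0.81,0,0],
    [0.81,0,0],
    [0.81,0,0],
    [0.81,0,0],
    [0.81,0,0],
    [0.81,0,0],
    [0.81,0,0],
    [0.81,0,0],
    [0.81,0,0],
    [0.81,0,0],
    [0.81,0,0],
    [0.81,0,0],
    [0.75,0,0],
    [0,0,0],
    [0,0,0],
    [0,0,0],
    [0,0,0],
    [0,0,0]
  ],
  "fingers": [60,70,70,70,70,70,70,70,70,70,70,70,70,70,70,70,70,70,70]
}}

```text
time: 49.2
tcp_pos: [0.6295, 0.1216, 0.2039]
orientation: [-0.557, -0.435, 0.558, -0.436]
ft_force: [0.5, -0.7, -0.7]
opening: 0.821
```

```bash
python3 - <<'E'
from h import *
go([.6315,.1243,.087],-13.9)
w=snap('wrist','wrist18')
for (u,v) in [(287,202)]: pass
W=pts(w); m=(W[...,2]>.098)&(W[...,2]<.115); print(cv2.minAreaRect(W[m][:,:2].astype(np.float32)*1000))
E
```

```text
t 49.2 tcp [0.6295 0.1216 0.2039] yawY -14.07 tilt x [-9.0e-04 -2.4e-03 -1.0e+00] F [ 0.47 -0.71 -0.73] open 0.821 q [-0.64  0.5   0.55  1.61 -0.28  1.11 -0.27]
twist total (units .15) [-0.019  0.017  0.002]
after twist, travel total (units .03) [ 3.896  0.041 -0.104]
((630.7986450195312, 123.26190185546875), (83.05451965332031, 13.444381713867188), 75.71358489990234)
```

View pics/wrist18.png

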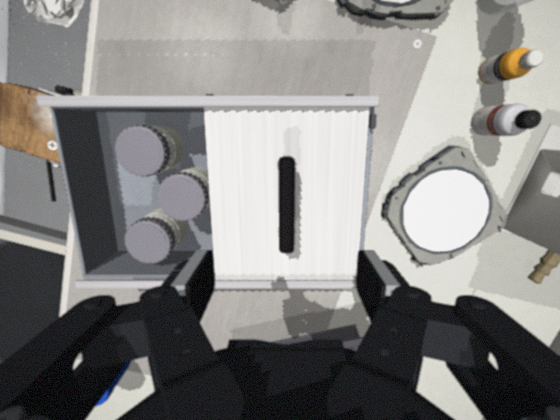

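Emit:
{"method": "servo_tool", "body": {
  "travel": [
    [0.8,0,-0.08],
    [0.8,0,0],
    [0.8,0,0],
    [0.8,0,0],
    [0.5,0,0],
    [0.17,0,0],
    [0,0,0],
    [0,0,0],
    [0,0,0],
    [0,0,0],
    [0,0,0],
    [0,0,0],
    [0,0,0]
  ],
  "twist": [
    [0,0,0],
    [0,0,0],
    [0,0,0],
    [0,0,0],
    [0,0,0],
    [0,0,0],
    [0,0,0],
    [0,0,0],
    [0,0,0],
    [0,0,0],
    [0,0,0],
    [0,0,0],
    [0,0,0]
  ],
  "fingers": [70,70,70,70,70,70,70,10,10,10,10,10,10],
  "squeeze": 25
}}

```text
time: 50.55
tcp_pos: [0.6293, 0.1256, 0.0906]
orientation: [0.558, 0.435, -0.557, 0.436]
ft_force: [0.5, -0.4, 5.5]
opening: 0.155
```

Emit:
{"method": "servo_tool", "body": {
  "travel": [
    [0,-0.3,0],
    [0,-0.5,0],
    [0,-0.5,0],
    [0,-0.5,0],
    [0,-0.5,0],
    [0,-0.5,0],
    [0,-0.5,0],
    [0,-0.5,0],
    [0,-0.4,0],
    [0,-0.2,0],
    [0,0,0]
  ],
  "twist": [
    [0,0,0],
    [0,0,0],
    [0,0,0],
    [0,0,0],
    [0,0,0],
    [0,0,0],
    [0,0,0],
    [0,0,0],
    [0,0,0],
    [0,0,0],
    [0,0,0]
  ],
  "fingers": [10,10,10,10,10,10,10,10,10,10,10]
}}

```text
time: 51.65
tcp_pos: [0.4997, 0.1582, 0.0905]
orientation: [0.557, 0.436, -0.556, 0.435]
ft_force: [-2.0, 0.4, 9.5]
opening: 0.157
```

Emit:
{"method": "servo_tool", "body": {
  "travel": [
    [0,-0.08,0],
    [0,-0.08,0],
    [0,-0.08,0],
    [0,0,0]
  ],
  "twist": [
    [0,0,0],
    [0,0,0],
    [0,0,0],
    [0,0,0]
  ],
  "fingers": [10,10,10,10]
}}

```text
time: 52.05
tcp_pos: [0.4976, 0.1587, 0.0906]
orientation: [0.56, 0.433, -0.555, 0.437]
ft_force: [14.5, -2.0, -6.5]
opening: 0.159
```

Emit:
{"method": "servo_tool", "body": {
  "travel": [
    [0,-0.08,0],
    [0,0,0],
    [0,0.12,0],
    [0,0,0],
    [0,0,0],
    [0,0,0],
    [0,0,0],
    [-0.5,0,0],
    [-0.9,0,0],
    [-0.9,0,0],
    [-0.9,0,0],
    [-0.9,0,0],
    [0,0,0]
  ],
  "twist": [
    [0,0,0],
    [0,0,0],
    [0,0,0],
    [0,0,0],
    [0,0,0],
    [0,0,0],
    [0,0,0],
    [0,0,0],
    [0,0,0],
    [0,0,0],
    [0,0,0],
    [0,0,0],
    [0,0,0]
  ],
  "fingers": [10,10,10,60,70,70,70,70,70,70,70,70,70]
}}

```text
time: 53.35
tcp_pos: [0.4963, 0.1594, 0.2159]
orientation: [0.559, 0.435, -0.555, 0.436]
ft_force: [0.2, -0.2, 0.1]
opening: 0.817
```

```bash
python3 - <<'E'
from h import *
go(None)
w=snap('wrist','wrist19'); W=pts(w); m=(W[...,2]>.098)&(W[...,2]<.115); print(cv2.minAreaRect(W[m][:,:2].astype(np.float32)*1000))
d=snap('scene','scene12'); snap('side','side12'); caps(d,(.25,.75),(-.35,.0),zlo=.05,zhi=.068)
E
```

```text
t 53.35 tcp [0.4963 0.1594 0.2159] yawY -13.95 tilt x [ 0.0046  0.003  -1.    ] F [ 0.21 -0.17  0.1 ] open 0.817 q [-0.89  0.27  0.59  1.9  -0.18  1.02 -0.47]
((496.82025146484375, 157.11764526367188), (82.3980712890625, 13.771783828735352), 75.77822875976562)
[367. 215.] 241 z 0.0651 c 0.6275 -0.135 r 0.0242 mean [ 0.6273 -0.1363  0.064 ] bgr [121. 111. 113.]
[352. 233.] 253 z 0.0649 c 0.5545 -0.1253 r 0.0242 mean [ 0.554  -0.1269  0.0639] bgr [86. 79. 80.]
[288. 284.] 289 z 0.061 c 0.343 -0.0519 r 0.0235 mean [ 0.3428 -0.0523  0.0597] bgr [174.  85.  27.]
[373. 289.] 294 z 0.0608 c 0.4273 -0.2338 r 0.0237 mean [ 0.4274 -0.2344  0.0596] bgr [  6. 125. 144.]
```

View pics/wrist19.png

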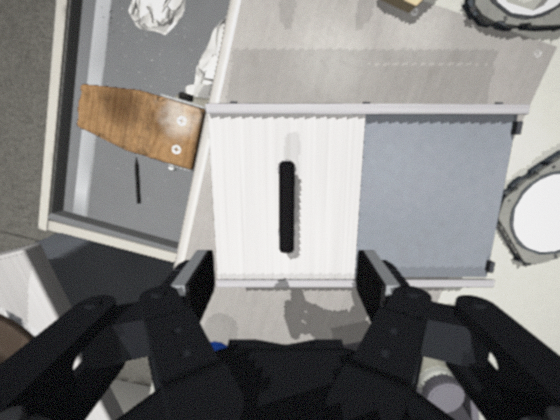

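View pics/scene12.png

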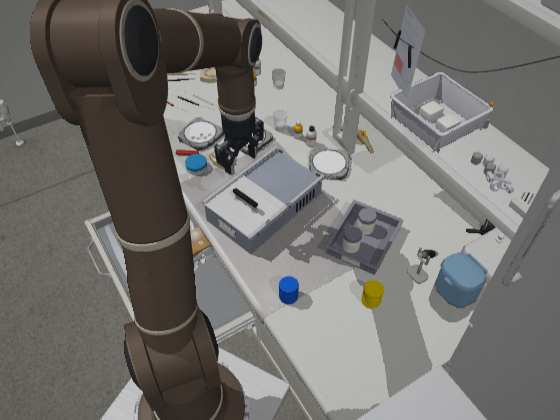

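View pics/side12.png

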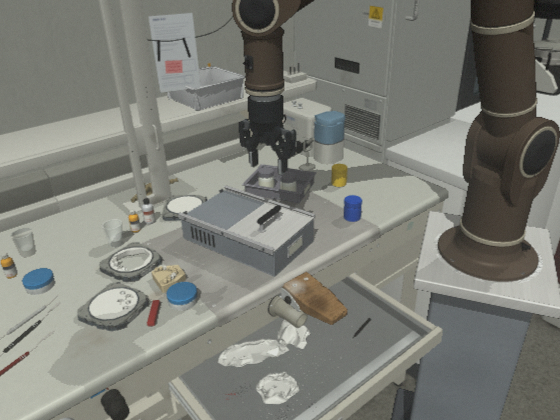

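```bash
python3 -c "
from station import robot
print(robot.job_done())"
```

```text
the job is handed in; nothing more can be done
None
```

The stock check is done and handed in at about 53 s. I found five jars: three on the worktop and two in the store.

- **Cover opened:** I slid it back until it hit the end stop, before lifting any jar.
- **Full jars (3):** one from the store and two from the worktop. Each pulled about 5 N when lifted, and all three now stand upright in the well. One worktop jar was knocked aside during the run, so I located it again before picking it up.
- **Empty jars (2):** one from the store and one from the worktop. Each pulled 1 N or less when lifted, and both stand upright in the work pan.
- **Cover shut:** I slid it closed to the stop. The grip bar moved 138.2 mm, which matches the full 138 mm of travel.

**What went wrong:**
- The first empty jar caught the pan rim and tilted about 36° in the jaws. I moved it clear, released it just above the pan floor, and it righted itself.
- Setting one full jar back in the well briefly pushed the wrist force to about 31 N, below the 120 N limit.

**Last checks:** jar tops in the well were at about 65 mm, checked just before closing. Those in the pan were at about 64 mm, so all five are upright. I never touched the plaster model, tin or wax stick. No jars remain loose on the worktop, and the gripper was clear of everything at the end. No final check failed.

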